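# Load the steam steriliser with glassware and start its timer

### The job

Take the lid off the steam steriliser and stand every stoppered flask and capped bottle from the blue mat upright on the chamber's floor, lowering each one gently right down to the floor before letting go: the glass must not be dropped in, pressed down hard or knocked against the metal. When all of them are in, put the lid back so that it sits level and fully down on the pot, and only then turn the timer dial clockwise to the red mark. Leave the other things on the bench where they are.

Things in the scene. Friction and masses are not known exactly. Their poses are not given: they have to be found in the camera images.
- steriliser: Benchtop steam steriliser (fixed to the bench): an upright steel pot, 230 mm outside diameter, rim 165 mm above the bench, open at the top, with a white console box beside it. Origin: on the bench, on the pot's axis. At zero yaw the console lies to the -y side: 150 mm in x, 135 mm in y (y -123 to -258 mm), top 131 mm above the bench. Two carrying lugs stick out 143 mm from the axis on the +x and -x sides at 125 mm height. Yaw varies a little
- chamber_floor (a point): centre of the chamber's flat perforated steel floor, inside the pot, 40 mm above the bench. The chamber is 220 mm in inside diameter (at least 105 mm clear radius) and 125 mm deep; wall 5 mm thick
- chamber_rim (a point): centre of the pot's mouth, at the level of its rim, 165 mm above the bench
- lid: the pot's loose aluminium lid, 450 g, at the start on the pot. Origin: centre of its underside. Bottom up: a locating plug 194 mm in diameter and 10 mm deep that drops into the pot's mouth with about 11 mm of play all round, a disc 252 mm in diameter and 8 mm thick that rests on the rim, a slight dome, and a black knob in the centre 33 mm in diameter that ends 62 mm above the origin. Seated, its origin lies 10 mm below the rim
- lid_knob (a point): point on the lid's axis at the height to grip the knob, 46 mm above the lid's origin (24 mm above the dome)
- timer (a joint): timer dial on the top of the console, rad: 0 = off (white pointer line towards the front, -x at zero yaw), grows clockwise as seen from above, ends at 2.6. The red mark beside the dial is at 1.30 rad; it starts near off. It turns with light friction (0.06 N m) and stays where it is left
- timer_grip (a point): on the dial's axis at the height to grip its bar, 168 mm above the bench; the bar is 49 mm long, 14 mm wide and 32 mm high (top 7 mm above this point, foot 25 mm below), lying along the console's x when the timer reads 0 and turning with the dial. This point lies 190 mm from the pot's axis, on its -y side at zero yaw
- lid_mat: square of cork on the bench, 240 mm by 240 mm, 3 mm thick, kept clear as a place to put the lid down. Origin: centre of its underside
- glass_mat: blue bench mat, 270 mm (x) by 200 mm (y), 2 mm thick, on which the glassware to be sterilised stands. Origin: centre of its underside
- round_flask_a: round-bodied clear glass flask with a small flat base (34 mm), 60 mm in diameter at 30 mm height, 110 g, one of the glassware pieces to be sterilised; may be absent. 110 mm high; neck 23 mm, orange stopper 29 mm in diameter from 84 to 110 mm height. Origin: centre of its base, z along its axis. Best gripped by its stopper from above, about 97 mm above the origin
- cone_flask_a: conical clear glass flask, 60 mm in diameter at the base, tapering to a 25 mm neck at 68 mm, 110 g, one of the glassware pieces to be sterilised; may be absent. 110 mm high; green stopper 30 mm in diameter from 84 to 110 mm height. Origin: centre of its base, z along its axis. Best gripped by its stopper from above, about 97 mm above the origin
- bottle_a: round-shouldered amber glass bottle 56 mm in diameter, 140 g, one of the glassware pieces to be sterilised; may be absent. 110 mm high; shoulder at 66 mm, blue cap 35 mm in diameter from 84 to 110 mm height. Origin: centre of its base, z along its axis. Best gripped by its cap from above, about 97 mm above the origin
- round_flask_b: round-bodied clear glass flask with a small flat base (34 mm), 60 mm in diameter at 30 mm height, 110 g, one of the glassware pieces to be sterilised; may be absent. 110 mm high; neck 23 mm, orange stopper 29 mm in diameter from 84 to 110 mm height. Origin: centre of its base, z along its axis. Best gripped by its stopper from above, about 97 mm above the origin
- cone_flask_b: conical clear glass flask, 60 mm in diameter at the base, tapering to a 25 mm neck at 68 mm, 110 g, one of the glassware pieces to be sterilised; may be absent. 110 mm high; green stopper 30 mm in diameter from 84 to 110 mm height. Origin: centre of its base, z along its axis. Best gripped by its stopper from above, about 97 mm above the origin
- bottle_b: round-shouldered amber glass bottle 56 mm in diameter, 140 g, one of the glassware pieces to be sterilised; may be absent. 110 mm high; shoulder at 66 mm, blue cap 35 mm in diameter from 84 to 110 mm height. Origin: centre of its base, z along its axis. Best gripped by its cap from above, about 97 mm above the origin
- tip_box: bystander: blue box of pipette tips with a clear cover, 120 x 85 x 68 mm; origin under its centre
- tube_rack: bystander: white rack of small tubes, 70 x 150 x 55 mm; origin under its centre
- wash_bottle: bystander: white squeeze bottle with a red top and a bent spout, 66 mm in diameter, 185 mm high; origin under its centre
- pipette: bystander: white and orange pipette lying flat, 280 mm long along its x, 28 mm high; origin on the bench under its middle
- beaker: bystander: empty glass beaker without a cap, 72 mm in diameter, 90 mm high; origin under its centre
- big_jar: bystander: large glass jar with a blank label, 104 mm in diameter, 164 mm high; origin under its centre
- marker: bystander: black and red marker pen lying flat, 125 mm long along its x, 15 mm thick; origin on the bench under its middle

How it is judged:
By the outcome, as a careful person would: the job done as asked, in the order asked, and still so for the second after the job is handed in, with the robot touching nothing.
Of round_flask_a, round_flask_b, cone_flask_a, cone_flask_b, bottle_a, bottle_b only 3 to 5 are there at a start; the rules pass over those that are not, and their reading is None.
At some moment in a run one of lid may be knocked a few centimetres aside while the robot is not near it.
It also fails if it takes over 210 s, if anything falls off the work surface, if the arm or the gripper's body presses on something with over 40 N, if the wrist force passes 120 N, or if a joint passes its speed limit or range.

### The arm

A 7-joint arm with a two-finger parallel gripper is mounted at the origin on the work surface. World frame = base frame: x ahead of the robot, y to its left, z up, the work surface at z = 0. Lengths are in m, angles in rad, forces in N, time in s.
With the tool pointing down it reaches from about 0.4 to 0.875 m from the base axis. Payload 19.3 kg.
Tool frame: the origin (TCP) lies at the very end of the fingers, on their centre line; the grasp point (between the pads) lies 19 mm behind it; z points along the fingers, y is the direction in which the jaws open and shut (so a half turn about z gives the same grasp; the last joint's range is limited). The gripper opens to 85 mm and grips with 20 to 120 N. Pads are 22 mm wide; open, the fingers measure 114 mm over their backs; the gripper's body (76 mm by 85 mm) begins 54 mm behind the grasp point. The pads swing forward as they close: fully open they stand 13 mm farther back than shut.
Start: joints at [1.139, 0.521, -0.036, 1.599, 0.021, 1.021, -0.113], TCP at [0.221, -0.585, 0.231] pointing down, gripper open.
Joint ranges: [-2.91, 2.91], [-0.3, 2.13], [-1.5, 1.42], [0.17, 2.43], [-1.26, 4.41], [0.16, 1.93], [-2.52, 2.52]. Speed limits (rad/s): [1.89, 1.89, 2.39, 2.39, 3.01, 3.01, 3.01].

### API

Orientations are given as [roll, pitch, yaw] about the fixed x, y, z axes, in that order (R = Rz(yaw) Ry(pitch) Rx(roll)).
In Python, from workcell import bot gives the robot as it stands. The module is installed in compiled form; this text tells all that it offers.
- The arm moves only by the shell command python3 -m inch 'ROWS' [FORCE]. ROWS is JSON, a list of rows, each an object of numbers: "dx", "dy", "dz": the shift along the tool's x, y, z in mm; "rx", "ry", "rz": the turn, a rotation vector about the tool's x, y, z in rad; "hand": the closure, from -1 (fully open) to 1 (shut), so that 0 is half open. In form: [{"dx": .., "dy": .., "dz": .., "rx": .., "ry": .., "rz": .., "hand": ..}, ...]. A call has 1 to 10 rows; each row shifts and turns the commanded pose from where the row before left it, along the tool's axes as they then stand; what a row does not reach is not made up. A row lasts 1/10 s, in which the tool goes at most 50 mm and 8.59 degrees, less where a joint would pass 70% of its speed; a pose out of reach is approached as far as the arm can. A call with a gripper value outside its range is refused whole. The fingers move at their own pace and stop on an object; FORCE is the grip in N (left out, the last holds). Time passes only in rows, so rows that do not move let the fingers close. It gives the time, the measured TCP pose, the force and the opening at its end, in the units of the state.
- bot.observe(): the state, without advancing time (a new reading comes with each control period).
- bot.grab_frame(name): name is "scene" or "side" or "wrist"; returns (picture, depth): 420x560x3 uint8, red, green, blue; 420x560 float32, m along the optical axis (not along the pixel's ray), 0 where there is no reading.
- bot.get_calibration(name): a dict with "vertical_fov" (degrees; the focal length in pixels is half the picture's height over the tangent of half this angle, whatever the lens; pixels are square), "cx", "cy" (the principal point, pixels), "origin" and "orientation" of the camera in the world. Camera axes: x right, y down, z forward; pixel columns grow to the right and rows downward; lengths in m; the calibration is good to about 2 mm. A picture is of the moment at which its call begins: read the wrist's pose just before it. get_calibration takes no time and is no camera call; for the wrist camera it gives the pose at the moment of the call.
- bot.job_done(): hands the job in, once; it reports no verdict.
Trained networks look in the newest picture that a camera, given by its name, has taken for a name from the list of things; names that differ only in an ending like _2 or _b are one class to them, and where a whole thing is asked for, a point or a joint stands for the part that bears it (a point fixed in the world has none). Each returns a list of dicts, best first, with "score" (0 to 1); they miss things now and then, are a little off and sometimes report something else, mostly with a low value. They report only what shows in the picture. A call takes as long as a camera call.
- bot.trace(camera, target): "region" (420x560 bool, what is visible of it) and "box" ([left, top, right, bottom] in pixels, round what is visible of it).
- bot.tip_of(camera, target): "centre" ([row, column] in pixels: a listed point, or the origin of a listed thing).
The state is a dict: "clock": time; "qpos": joint angles; "qd": joint speeds; "joint_efforts": joint torques, N m; "position": TCP position; "tool_rot": TCP orientation; "force": force on the tool from outside, world axes, zero at the start; "moment": the same for the moment, N m; "grip_width": finger opening in m.
Only numpy, scipy, OpenCV 4.12 (cv2) and the standard library are available. Lean on these libraries where they do the work, as an engineer would, in place of code of your own. Each camera call takes 0.05 s, during which the arm holds its last target.

## Working session

There is one attempt and no reset: what is moved stays moved. The work goes in short steps, Python scripts to look and compute and a shell command to move; the robot and the scene stay as the last step left them, time stands still between calls to the robot, and variables do not carry over. Pictures are saved under pics/ and viewed, and the job is handed in when it is done.

```bash
mkdir -p pics
cat > h.py <<'E'
import numpy as np, cv2
from workcell import bot
from scipy.spatial.transform import Rotation as R
def save(p,n): cv2.imwrite('pics/'+n+'.png',p[:,:,::-1])
def K(c):
    f=210/np.tan(np.radians(c['vertical_fov'])/2); return f,c['cx'],c['cy']
def pose(c):
    o=np.array(c['origin']); q=np.array(c['orientation'])
    Rm=q if q.shape==(3,3) else R.from_euler('xyz',q).as_matrix()
    return o,Rm
def pix2w(c,r,col,z):  # intersection of the ray with height z
    f,cx,cy=K(c);o,Rm=pose(c)
    d=Rm@np.array([(col-cx)/f,(r-cy)/f,1]); return o+d*(z-o[2])/d[2]
def cloud(c,depth):
    f,cx,cy=K(c);o,Rm=pose(c)
    v,u=np.mgrid[0:420,0:560]
    P=np.stack([(u-cx)/f*depth,(v-cy)/f*depth,depth],-1)
    return P@Rm.T+o
def proj(c,p):
    f,cx,cy=K(c);o,Rm=pose(c); q=Rm.T@(np.array(p)-o); return q[1]/q[2]*f+cy,q[0]/q[2]*f+cx
E
python3 - <<'E'
from h import *
s=bot.observe(); print({k:np.round(v,3).tolist() for k,v in s.items()})
for n in ['scene','side','wrist']:
    c=bot.get_calibration(n); print(n,c)
    p,d=bot.grab_frame(n); save(p,n+'0')
E
```

```text
{'clock': 0.0, 'qpos': [1.139, 0.522, -0.036, 1.6, 0.021, 1.021, -0.113], 'qd': [0.0, -0.001, 0.0, -0.001, -0.0, 0.001, -0.001], 'joint_efforts': [0.001, -92.71, 1.98, -36.993, 0.018, 0.008, -0.0], 'position': [0.221, -0.584, 0.231], 'tool_rot': [-3.14, 0.0, 0.362], 'force': [-0.105, 0.406, -1.185], 'moment': [-0.073, 0.016, 0.012], 'grip_width': 0.085}
scene {'vertical_fov': 50.1377827534767, 'cx': 281.54316056950586, 'cy': 209.7234359482487, 'origin': array([0.88055263, 1.12784129, 1.10338748]), 'orientation': array([-2.28874938, -0.00889073,  2.88050062])}
side {'vertical_fov': 52.476786407316474, 'cx': 280.1792254039126, 'cy': 209.67274957467376, 'origin': array([0.05464108, 1.05791131, 0.78120334]), 'orientation': array([-2.09682205,  0.0121374 , -2.64304402])}
wrist {'vertical_fov': 64.3575933988263, 'cx': 278.7844611758125, 'cy': 205.04958863924057, 'origin': array([ 0.29675413, -0.55659222,  0.37313468]), 'orientation': array([ 2.81690856e+00,  8.29385957e-04, -1.20838837e+00])}
```

View pics/scene0.png

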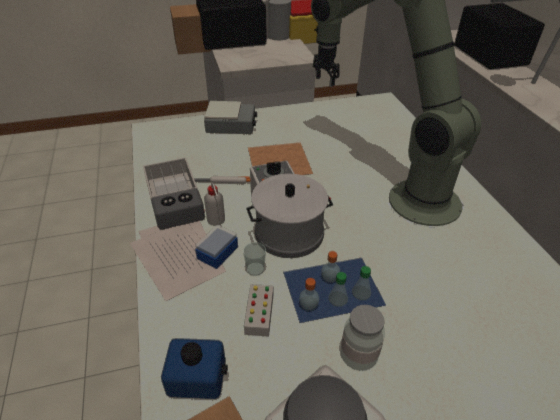

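View pics/side0.png

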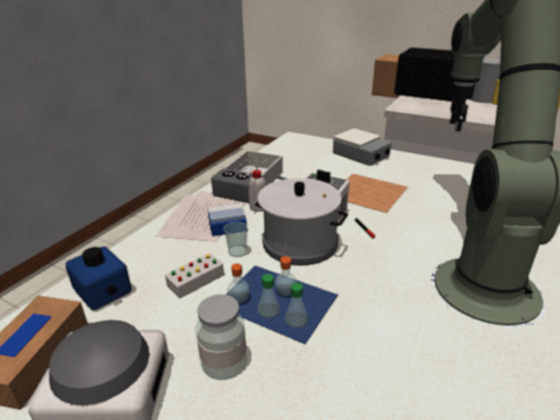

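View pics/wrist0.png

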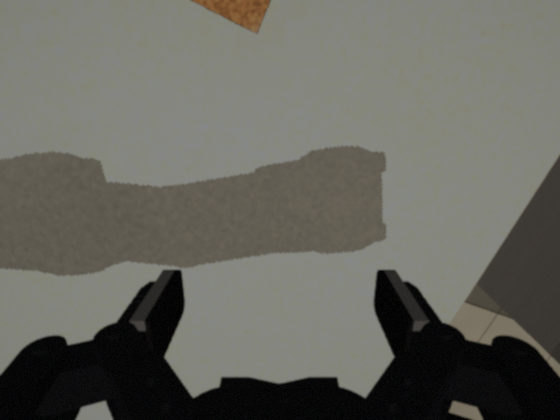

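The scene view shows four pieces on the blue mat: two orange stoppers at about (332,257) and (310,284), and two green at (342,278) and (366,271). The lid knob is at (290,189), the console is behind the pot and the cork mat is at (280,158). Next I'll measure them.

Run:
```python
from h import *
zs={'round_flask_a':0.112-0.015,'lid_knob':0.201,'timer_grip':0.168,'lid_mat':0,'glass_mat':0,'steriliser':0,'lid':0.155,'chamber_rim':.165,'bottle_a':0.002,'cone_flask_a':0.002,'round_flask_a':0.002,'big_jar':0,'wash_bottle':0,'beaker':0,'marker':0,'tube_rack':0,'tip_box':0,'pipette':0}
for cam in ['scene','side']:
    c=bot.get_calibration(cam); p,d=bot.grab_frame(cam); P=cloud(c,d); np.save('P_'+cam,P)
    for n,z in zs.items():
        for t in bot.tip_of(cam,n):
            if t['score']>.3:
                r,co=t['centre']; print(cam,n,round(t['score'],2),np.round([r,co]),np.round(pix2w(c,r,co,z),3))
    # stopper tops by depth
    hsv=cv2.cvtColor(p,cv2.COLOR_RGB2HSV)
    for nm,lo,hi in [('or',(3,120,90),(16,255,255)),('gr',(45,90,50),(85,255,255))]:
        m=cv2.inRange(hsv,lo,hi)
        n_,l,st,ce=cv2.connectedComponentsWithStats(m)
        for i in range(1,n_):
            if st[i,4]<25: continue
            pts=P[l==i]; pts=pts[(pts[:,2]>.075)&(pts[:,2]<.13)]
            if len(pts)>15: print(cam,nm,np.round(ce[i]),len(pts),'med',np.round(np.median(pts,0),3),'rng',np.round(pts.min(0),3),np.round(pts.max(0),3))
```

```text
scene round_flask_a 0.88 [304. 308.] [0.58  0.348 0.002]
scene round_flask_a 0.57 [277. 331.] [0.477 0.264 0.002]
scene timer_grip 0.62 [161. 273.] [ 0.558 -0.17   0.168]
scene lid_mat 0.82 [164. 279.] [ 0.479 -0.377  0.   ]
scene glass_mat 0.83 [291. 330.] [0.498 0.316 0.   ]
scene steriliser 0.71 [230. 288.] [0.552 0.021 0.   ]
scene lid 0.74 [199. 286.] [0.564 0.033 0.155]
scene chamber_rim 0.37 [236. 286.] [0.614 0.21  0.165]
scene cone_flask_a 0.92 [298. 362.] [0.414 0.369 0.002]
scene cone_flask_a 0.72 [298. 335.] [0.494 0.346 0.002]
scene big_jar 0.86 [354. 359.] [0.495 0.541 0.   ]
scene big_jar 0.71 [199. 287.] [ 0.508 -0.144  0.   ]
scene big_jar 0.36 [306. 309.] [0.578 0.356 0.   ]
scene wash_bottle 0.94 [221. 213.] [ 0.801 -0.09   0.   ]
scene beaker 0.92 [268. 256.] [0.7   0.167 0.   ]
scene beaker 0.6 [307. 309.] [0.579 0.357 0.   ]
scene tube_rack 0.88 [316. 260.] [0.727 0.352 0.   ]
scene tube_rack 0.34 [162. 272.] [ 0.504 -0.394  0.   ]
scene tip_box 0.8 [252. 216.] [0.813 0.064 0.   ]
scene pipette 0.7 [181. 221.] [ 0.734 -0.321  0.   ]
scene pipette 0.41 [186. 288.
[... 1659 characters left out ...]
 [226. 363.] [ 0.401 -0.152  0.   ]
side tube_rack 0.88 [281. 196.] [0.725 0.345 0.   ]
side tip_box 0.56 [228. 226.] [0.809 0.075 0.   ]
side tip_box 0.35 [254. 234.] [0.703 0.186 0.   ]
side pipette 0.37 [228. 364.] [ 0.394 -0.141  0.   ]
side or [285. 262.] 110 med [0.475 0.275 0.11 ] rng [0.464 0.255 0.091] [0.491 0.284 0.115]
side or [236. 269.] 96 med [0.572 0.36  0.111] rng [0.561 0.341 0.09 ] [0.586 0.367 0.115]
side or [ 33. 334.] 2267 med [0.851 0.724 0.081] rng [0.784 0.614 0.076] [0.964 0.842 0.085]
side gr [267. 280.] 146 med [0.48  0.361 0.109] rng [0.467 0.337 0.088] [0.496 0.37  0.115]
side gr [296. 290.] 157 med [0.402 0.358 0.11 ] rng [0.39  0.335 0.088] [0.418 0.366 0.115]
```

```bash
python3 -m inch '[{"dz":-40,"rz":0.121,"hand":-1},{"dz":-40,"rz":0.121,"hand":-1},{"dz":-40,"rz":0.12,"hand":-1},{"dx":20,"dy":-44,"hand":-1},{"dx":20,"dy":-44,"hand":-1},{"dx":20,"dy":-44,"hand":-1},{"dx":20,"dy":-44,"hand":-1},{"dx":20,"dy":-44,"hand":-1},{"dx":20,"dy":-44,"hand":-1},{"dx":20,"dy":-44,"hand":-1}]' 40
```

```text
schema error: expected keys dx, dy, dz, rx, ry, rz, hand
```

Run:
```python
from h import *
print(bot.observe()['qpos'],bot.observe()['tool_rot'])
c=bot.get_calibration('wrist'); print(c)
p,d=bot.grab_frame('wrist'); save(p,'w1')
```

```text
[ 1.13878096  0.52135656 -0.03628177  1.59951027  0.0211642   1.02111971
 -0.11278155] [-3.14158072e+00 -2.00911796e-05  3.61756573e-01]
{'vertical_fov': 64.3575933988263, 'cx': 278.7844611758125, 'cy': 205.04958863924057, 'origin': array([ 0.29680619, -0.55672834,  0.37363747]), 'orientation': array([ 2.81697870e+00, -1.46266045e-04, -1.20841585e+00])}
```

```bash
python3 -m inch '[{"dx":0,"dy":0,"dz":-40,"rx":0,"ry":0,"rz":0.121,"hand":-1},{"dx":0,"dy":0,"dz":-40,"rx":0,"ry":0,"rz":0.121,"hand":-1},{"dx":0,"dy":0,"dz":-40,"rx":0,"ry":0,"rz":0.12,"hand":-1},{"dx":20,"dy":-44,"dz":0,"rx":0,"ry":0,"rz":0,"hand":-1},{"dx":20,"dy":-44,"dz":0,"rx":0,"ry":0,"rz":0,"hand":-1},{"dx":20,"dy":-44,"dz":0,"rx":0,"ry":0,"rz":0,"hand":-1},{"dx":20,"dy":-44,"dz":0,"rx":0,"ry":0,"rz":0,"hand":-1}]' 40
python3 - <<'E'
from h import *
s=bot.observe();print(s['clock'],s['qpos'],s['tool_rot'],s['position'])
c=bot.get_calibration('wrist'); print(c)
p,d=bot.grab_frame('wrist'); save(p,'w1')
E
```

```text
clock: 2.7
position: [0.3017, -0.4067, 0.3514]
tool_rot: [3.141, -0.0, -0.0]
force: [0.6, 0.5, -0.3]
grip_width: 0.0857
2.7 [ 0.83186094  0.2154369  -0.01990227  1.7412185   0.00467646  1.1845316
 -0.76041215] [ 3.14121209e+00 -2.53836810e-04 -2.74558535e-04] [ 0.30169144 -0.40671052  0.35143391]
{'vertical_fov': 64.3575933988263, 'cx': 278.7844611758125, 'cy': 205.04958863924057, 'origin': array([ 0.38254761, -0.40785918,  0.49379224]), 'orientation': array([ 2.81732584e+00, -7.61282312e-04, -1.57048420e+00])}
```

```bash
python3 -m inch '[{"dx":20,"dy":-44,"dz":0,"rx":0,"ry":0,"rz":0,"hand":-1},{"dx":20,"dy":-44,"dz":0,"rx":0,"ry":0,"rz":0,"hand":-1},{"dx":20,"dy":-44,"dz":0,"rx":0,"ry":0,"rz":0,"hand":-1},{"dx":20,"dy":-44,"dz":0,"rx":0,"ry":0,"rz":0,"hand":-1},{"dx":20,"dy":-44,"dz":0,"rx":0,"ry":0,"rz":0,"hand":-1},{"dx":20,"dy":-44,"dz":0,"rx":0,"ry":0,"rz":0,"hand":-1},{"dx":15,"dy":-44,"dz":0,"rx":0,"ry":0,"rz":0,"hand":-1},{"dx":10,"dy":-44,"dz":0,"rx":0,"ry":0,"rz":0,"hand":-1},{"dx":0,"dy":-44,"dz":0,"rx":0,"ry":0,"rz":0,"hand":-1},{"dx":0,"dy":-44,"dz":0,"rx":0,"ry":0,"rz":0,"hand":-1}]'
python3 - <<'E'
from h import *
s=bot.observe();print(s['clock'],s['qpos'],s['tool_rot'],s['position'])
c=bot.get_calibration('wrist')
p,d=bot.grab_frame('wrist'); save(p,'w2'); P=cloud(c,d)
for n,z in [('lid_knob',.201),('lid',.155),('timer_grip',.168)]:
  for t in bot.tip_of('wrist',n)[:2]: print(n,round(t['score'],2),t['centre'],pix2w(c,*t['centre'],z))
m=(d>0)&(P[...,2]>.2)&(P[...,2]<.23)&(np.hypot(P[...,0]-.55,P[...,1]-.035)<.05)
q=P[m]; print('knob top',len(q),q.min(0),q.max(0),(q.min(0)+q.max(0))/2)
m=(d>0)&(P[...,2]>.155)&(P[...,2]<.18)&(np.hypot(P[...,0]-.55,P[...,1]-.035)<.16)
cs,_=cv2.findContours(m.astype(np.uint8),cv2.RETR_EXTERNAL,cv2.CHAIN_APPROX_NONE)
q=P[m]; print('disc',len(q),q.min(0),q.max(0))
E
```

```text
clock: 3.75
position: [0.4462, 0.0332, 0.3514]
tool_rot: [-3.142, -0.0, -0.0]
force: [0.0, 0.5, -0.9]
grip_width: 0.0856
3.75 [ 0.17409455  0.12910874 -0.42295568  1.85494751  0.0574576   1.16913724
 -1.83923543] [-3.14153808e+00 -2.54889434e-04 -2.27543328e-04] [0.4461916  0.03319143 0.35139352]
lid_knob 0.94 [58.6, 267.4] [0.55328494 0.0410604  0.201     ]
lid 0.74 [64.4, 270.0] [0.55240237 0.04010172 0.155     ]
timer_grip 0.81 [58.0, 485.1] [ 0.55681352 -0.15323411  0.168     ]
knob top 1480 [0.5359223  0.02470302 0.20568298] [0.56745968 0.05677915 0.21924558] [0.55169099 0.04074109 0.21246428]
disc 44678 [ 0.42640896 -0.08414741  0.1684756 ] [0.60154862 0.16585066 0.17994641]
```

View pics/w2.png

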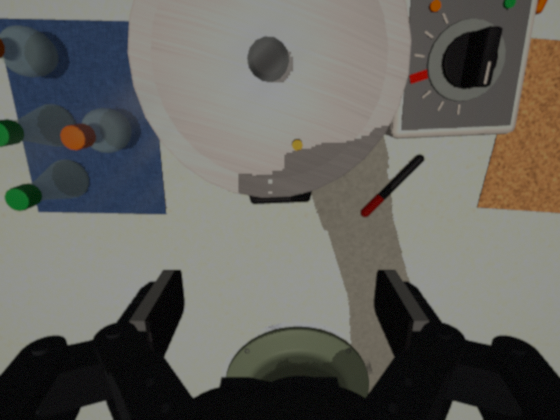

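```bash
python3 -m inch '[{"dx":35,"dy":-3,"dz":30,"rx":0,"ry":0,"rz":0,"hand":-1},{"dx":35,"dy":-3,"dz":35,"rx":0,"ry":0,"rz":0,"hand":-1},{"dx":36,"dy":-2,"dz":35,"rx":0,"ry":0,"rz":0,"hand":-1},{"dx":0,"dy":0,"dz":25,"rx":0,"ry":0,"rz":0,"hand":-1},{"dx":0,"dy":0,"dz":25,"rx":0,"ry":0,"rz":0,"hand":-1},{"dx":0,"dy":0,"dz":16,"rx":0,"ry":0,"rz":0,"hand":-1},{"dx":0,"dy":0,"dz":0,"rx":0,"ry":0,"rz":0,"hand":-1}]'
python3 - <<'E'
from h import *
s=bot.observe();print(s['position'],s['force'])
p,d=bot.grab_frame('wrist'); save(p,'w3')
E
```

```text
clock: 4.65
position: [0.5512, 0.0377, 0.1835]
tool_rot: [3.141, 0.004, -0.002]
force: [-0.3, -0.1, 0.8]
grip_width: 0.0855
[0.55124523 0.03774363 0.18347147] [-0.33695374 -0.09484326  0.83989037]
```

View pics/w3.png

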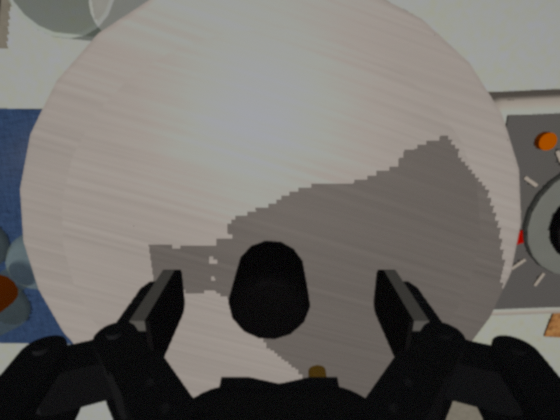

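```bash
python3 -m inch '[{"dx":1,"dy":-3,"dz":0,"rx":0,"ry":0,"rz":0,"hand":-1},{"dx":0,"dy":0,"dz":0,"rx":0,"ry":0,"rz":0,"hand":0},{"dx":0,"dy":0,"dz":0,"rx":0,"ry":0,"rz":0,"hand":1},{"dx":0,"dy":0,"dz":0,"rx":0,"ry":0,"rz":0,"hand":1},{"dx":0,"dy":0,"dz":0,"rx":0,"ry":0,"rz":0,"hand":1},{"dx":0,"dy":0,"dz":0,"rx":0,"ry":0,"rz":0,"hand":1},{"dx":0,"dy":0,"dz":0,"rx":0,"ry":0,"rz":0,"hand":1},{"dx":0,"dy":0,"dz":0,"rx":0,"ry":0,"rz":0,"hand":1},{"dx":0,"dy":0,"dz":0,"rx":0,"ry":0,"rz":0,"hand":1}]' 60
```

```text
clock: 5.6
position: [0.5533, 0.0422, 0.186]
tool_rot: [3.141, -0.0, -0.0]
force: [-2.3, -1.1, 7.3]
grip_width: 0.0305
```

```bash
python3 -m inch '[{"dx":0,"dy":0,"dz":-5,"rx":0,"ry":0,"rz":0,"hand":1},{"dx":0,"dy":0,"dz":-10,"rx":0,"ry":0,"rz":0,"hand":1},{"dx":0,"dy":0,"dz":-15,"rx":0,"ry":0,"rz":0,"hand":1},{"dx":0,"dy":0,"dz":-20,"rx":0,"ry":0,"rz":0,"hand":1},{"dx":0,"dy":0,"dz":-20,"rx":0,"ry":0,"rz":0,"hand":1},{"dx":0,"dy":0,"dz":-20,"rx":0,"ry":0,"rz":0,"hand":1},{"dx":0,"dy":0,"dz":0,"rx":0,"ry":0,"rz":0,"hand":1}]' 80
python3 - <<'E'
from h import *
c=bot.get_calibration('side')
p,d=bot.grab_frame('side'); save(p,'s1')
P=cloud(c,d)
# cork mat from depth/color
hsv=cv2.cvtColor(p,cv2.COLOR_RGB2HSV)
m=(cv2.inRange(hsv,(5,90,80),(18,220,255))>0)&(np.abs(P[...,2])<.02)&(P[...,1]<-.2)
q=P[m];print(len(q),np.percentile(q,1,0),np.percentile(q,99,0))
E
```

```text
clock: 6.3
position: [0.5541, 0.0426, 0.2781]
tool_rot: [-3.141, -0.004, -0.0]
force: [0.5, 0.3, -5.2]
grip_width: 0.03
1414 [ 0.35067015 -0.51475383 -0.00065668] [ 0.56986657 -0.28149227  0.00764577]
```

View pics/s1.png

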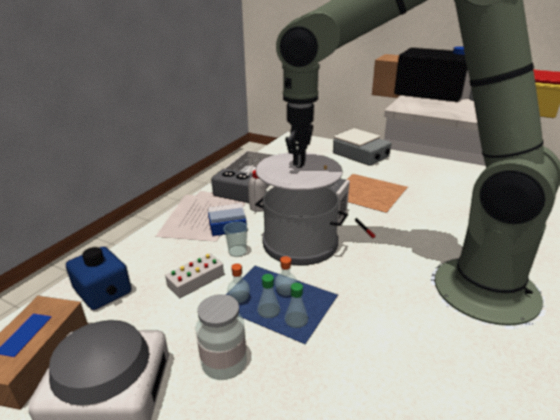

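```bash
python3 -m inch '[{"dx":-8,"dy":20,"dz":0,"rx":0,"ry":0,"rz":0,"hand":1},{"dx":-8,"dy":40,"dz":0,"rx":0,"ry":0,"rz":0,"hand":1},{"dx":-8,"dy":48,"dz":0,"rx":0,"ry":0,"rz":0,"hand":1},{"dx":-8,"dy":48,"dz":0,"rx":0,"ry":0,"rz":0,"hand":1},{"dx":-8,"dy":48,"dz":0,"rx":0,"ry":0,"rz":0,"hand":1},{"dx":-8,"dy":48,"dz":0,"rx":0,"ry":0,"rz":0,"hand":1},{"dx":-8,"dy":48,"dz":0,"rx":0,"ry":0,"rz":0,"hand":1},{"dx":-8,"dy":48,"dz":0,"rx":0,"ry":0,"rz":0,"hand":1},{"dx":-8,"dy":48,"dz":0,"rx":0,"ry":0,"rz":0,"hand":1},{"dx":-8,"dy":30,"dz":0,"rx":0,"ry":0,"rz":0,"hand":1}]'
python3 - <<'E'
from h import *
c=bot.get_calibration('side')
p,d=bot.grab_frame('side'); save(p,'s2')
P=cloud(c,d)
p2,d2=bot.grab_frame('scene'); save(p2,'sc2')
for n in ['chamber_floor','chamber_rim','steriliser','timer_grip']:
  for cam,z in [('scene',{'chamber_floor':.04,'chamber_rim':.165,'steriliser':0,'timer_grip':.168}[n])]:
    for t in bot.tip_of(cam,n)[:1]: print(n,t['score'],t['centre'],pix2w(bot.get_calibration(cam),*t['centre'],z))
s=bot.observe();print(s['position'],s['qpos'])
E
```

```text
clock: 7.35
position: [0.4711, -0.3871, 0.2738]
tool_rot: [-3.141, 0.002, -0.003]
force: [0.3, 0.4, -5.7]
grip_width: 0.03
chamber_floor 0.72 [224.2, 285.3] [0.56422652 0.03112026 0.04      ]
chamber_rim 0.93 [200.2, 289.6] [0.55755693 0.05298029 0.165     ]
steriliser 0.61 [233.8, 289.8] [0.55007286 0.04160603 0.        ]
timer_grip 0.64 [163.1, 270.5] [ 0.56876974 -0.16056719  0.168     ]
[ 0.47324578 -0.38252717  0.2747203 ] [ 0.75559613  0.46338019 -0.24971732  1.58471053  0.12296697  1.11019321
 -1.09360756]
```

View pics/sc2.png

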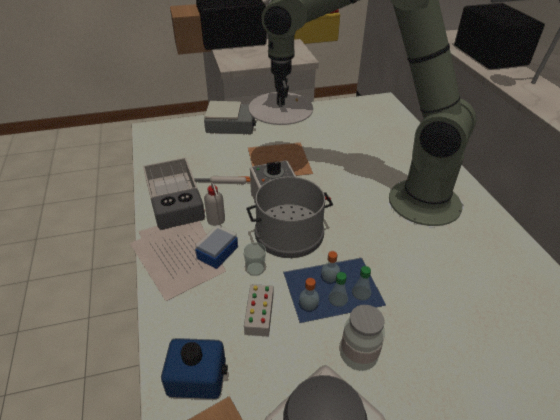

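```bash
python3 -m inch '[{"dx":0,"dy":4,"dz":30,"rx":0,"ry":0,"rz":0,"hand":1},{"dx":0,"dy":4,"dz":40,"rx":0,"ry":0,"rz":0,"hand":1},{"dx":0,"dy":0,"dz":40,"rx":0,"ry":0,"rz":0,"hand":1},{"dx":0,"dy":0,"dz":40,"rx":0,"ry":0,"rz":0,"hand":1},{"dx":0,"dy":0,"dz":30,"rx":0,"ry":0,"rz":0,"hand":1},{"dx":0,"dy":0,"dz":25,"rx":0,"ry":0,"rz":0,"hand":1},{"dx":0,"dy":0,"dz":15,"rx":0,"ry":0,"rz":0,"hand":1},{"dx":0,"dy":0,"dz":8,"rx":0,"ry":0,"rz":0,"hand":1},{"dx":0,"dy":0,"dz":4,"rx":0,"ry":0,"rz":0,"hand":1},{"dx":0,"dy":0,"dz":0,"rx":0,"ry":0,"rz":0,"hand":1}]'
```

```text
clock: 8.65
position: [0.4734, -0.3917, 0.0439]
tool_rot: [3.141, -0.001, -0.0]
force: [-0.2, -0.3, -4.5]
grip_width: 0.0298
```

```bash
python3 -m inch '[{"dx":0,"dy":0,"dz":4,"rx":0,"ry":0,"rz":0,"hand":1},{"dx":0,"dy":0,"dz":3,"rx":0,"ry":0,"rz":0,"hand":1},{"dx":0,"dy":0,"dz":2,"rx":0,"ry":0,"rz":0,"hand":1},{"dx":0,"dy":0,"dz":0,"rx":0,"ry":0,"rz":0,"hand":1}]'
```

```text
clock: 9.05
position: [0.473, -0.3916, 0.0343]
tool_rot: [-3.141, 0.0, -0.0]
force: [-0.4, -0.8, -5.7]
grip_width: 0.0302
```

```bash
python3 -m inch '[{"dx":0,"dy":0,"dz":1,"rx":0,"ry":0,"rz":0,"hand":1},{"dx":0,"dy":0,"dz":1,"rx":0,"ry":0,"rz":0,"hand":1},{"dx":0,"dy":0,"dz":1,"rx":0,"ry":0,"rz":0,"hand":1},{"dx":0,"dy":0,"dz":0,"rx":0,"ry":0,"rz":0,"hand":1}]'
```

```text
clock: 9.45
position: [0.4732, -0.3917, 0.034]
tool_rot: [3.141, -0.0, -0.001]
force: [-14.2, 11.2, 41.8]
grip_width: 0.0306
```

```bash
python3 -m inch '[{"dx":0,"dy":0,"dz":-2,"rx":0,"ry":0,"rz":0,"hand":1},{"dx":0,"dy":0,"dz":0,"rx":0,"ry":0,"rz":0,"hand":0},{"dx":0,"dy":0,"dz":0,"rx":0,"ry":0,"rz":0,"hand":-1},{"dx":0,"dy":0,"dz":0,"rx":0,"ry":0,"rz":0,"hand":-1},{"dx":0,"dy":0,"dz":0,"rx":0,"ry":0,"rz":0,"hand":-1},{"dx":0,"dy":0,"dz":-10,"rx":0,"ry":0,"rz":0,"hand":-1},{"dx":0,"dy":0,"dz":-35,"rx":0,"ry":0,"rz":0,"hand":-1},{"dx":0,"dy":0,"dz":-50,"rx":0,"ry":0,"rz":0,"hand":-1},{"dx":0,"dy":0,"dz":-50,"rx":0,"ry":0,"rz":0,"hand":-1},{"dx":0,"dy":0,"dz":-50,"rx":0,"ry":0,"rz":0,"hand":-1}]'
```

```text
clock: 10.45
position: [0.4728, -0.3913, 0.2313]
tool_rot: [3.141, -0.0, -0.0]
force: [-0.7, -0.5, -0.0]
grip_width: 0.0853
```

```bash
python3 -m inch '[{"dx":0,"dy":0,"dz":-14,"rx":0,"ry":0,"rz":-0.147,"hand":-0.5},{"dx":0,"dy":0,"dz":-14,"rx":0,"ry":0,"rz":-0.147,"hand":-0.5},{"dx":0,"dy":0,"dz":-14,"rx":0,"ry":0,"rz":-0.147,"hand":-0.5},{"dx":0,"dy":0,"dz":-14,"rx":0,"ry":0,"rz":-0.147,"hand":-0.5},{"dx":0,"dy":0,"dz":-14,"rx":0,"ry":0,"rz":-0.147,"hand":-0.5},{"dx":0,"dy":0,"dz":-14,"rx":0,"ry":0,"rz":-0.147,"hand":-0.5},{"dx":0,"dy":0,"dz":-14,"rx":0,"ry":0,"rz":-0.147,"hand":-0.5},{"dx":0,"dy":0,"dz":-14,"rx":0,"ry":0,"rz":-0.147,"hand":-0.5},{"dx":0,"dy":0,"dz":-14,"rx":0,"ry":0,"rz":-0.147,"hand":-0.5},{"dx":0,"dy":0,"dz":0,"rx":0,"ry":0,"rz":-0.147,"hand":-0.5}]'
python3 -m inch '[{"dx":0,"dy":0,"dz":0,"rx":0,"ry":0,"rz":-0.1,"hand":-0.5},{"dx":45,"dy":6,"dz":0,"rx":0,"ry":0,"rz":0,"hand":-0.5},{"dx":48,"dy":7,"dz":0,"rx":0,"ry":0,"rz":0,"hand":-0.5},{"dx":48,"dy":7,"dz":0,"rx":0,"ry":0,"rz":0,"hand":-0.5},{"dx":48,"dy":7,"dz":0,"rx":0,"ry":0,"rz":0,"hand":-0.5},{"dx":48,"dy":7,"dz":0,"rx":0,"ry":0,"rz":0,"hand":-0.5},{"dx":48,"dy":7,"dz":0,"rx":0,"ry":0,"rz":0,"hand":-0.5},{"dx":48,"dy":7,"dz":0,"rx":0,"ry":0,"rz":0,"hand":-0.5},{"dx":0,"dy":0,"dz":0,"rx":0,"ry":0,"rz":0,"hand":-0.5}]'
python3 - <<'E'
from h import *
s=bot.observe();print(s['clock'],s['qpos'],s['tool_rot'],s['position'])
c=bot.get_calibration('wrist')
p,d=bot.grab_frame('wrist'); save(p,'w4'); P=cloud(c,d)
for n,z in [('chamber_rim',.165),('chamber_floor',.04)]:
  for t in bot.tip_of('wrist',n)[:2]: print(n,round(t['score'],2),t['centre'],pix2w(c,*t['centre'],z))
m=(d>0)&(np.abs(P[...,2]-.165)<.006)&(np.abs(np.hypot(P[...,0]-.552,P[...,1]-.041)-.1125)<.012)
q=P[m];A=np.c_[2*q[:,:2],np.ones(len(q))];x=np.linalg.lstsq(A,(q[:,:2]**2).sum(1),rcond=None)[0]
print('rim',len(q),x[:2],np.sqrt(x[2]+x[0]**2+x[1]**2),q.min(0),q.max(0))
E
```

```text
clock: 11.45
position: [0.4734, -0.3917, 0.357]
tool_rot: [3.139, 0.002, 1.476]
force: [-0.5, 0.2, -0.2]
grip_width: 0.064
clock: 12.35
position: [0.5216, -0.0519, 0.3557]
tool_rot: [3.14, -0.001, 1.578]
force: [-0.5, -1.4, 0.0]
grip_width: 0.0642
12.35 [ 0.57044303  0.31436324 -0.75251003  1.66597521  0.22361886  1.24845232
 -0.2212652 ] [ 3.14002260e+00 -1.27027542e-03  1.57812656e+00] [ 0.52155317 -0.05190906  0.35571794]
chamber_rim 0.64 [85.9, 311.9] [0.55120521 0.03546975 0.165     ]
chamber_floor 0.93 [90.0, 303.8] [0.55268525 0.03294658 0.04      ]
rim 3455 [0.54858788 0.03607018] 0.11117445447863558 [ 0.43428897 -0.07853736  0.15900148] [0.66304849 0.10796191 0.16710064]
```

View pics/w4.png

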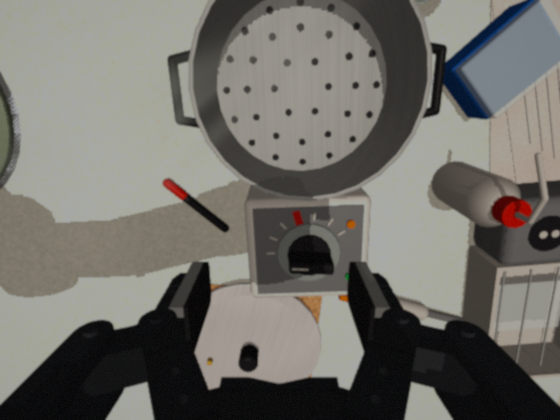

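```bash
python3 -m inch '[{"dx":45,"dy":-7,"dz":0,"rx":0,"ry":0,"rz":0,"hand":-0.5},{"dx":45,"dy":-7,"dz":0,"rx":0,"ry":0,"rz":0,"hand":-0.5},{"dx":45,"dy":-7,"dz":0,"rx":0,"ry":0,"rz":0,"hand":-0.5},{"dx":45,"dy":-7,"dz":0,"rx":0,"ry":0,"rz":0,"hand":-0.5},{"dx":45,"dy":-7,"dz":0,"rx":0,"ry":0,"rz":0,"hand":-0.5},{"dx":27,"dy":-7,"dz":0,"rx":0,"ry":0,"rz":0.007,"hand":-0.5},{"dx":0,"dy":0,"dz":0,"rx":0,"ry":0,"rz":0,"hand":-0.5}]'
cat > stop.py <<'E'
from h import *
import sys
s=bot.observe();print(s['clock'],np.round(s['qpos'],2),np.round(s['tool_rot'],3),np.round(s['position'],4))
c=bot.get_calibration('wrist')
p,d=bot.grab_frame('wrist'); save(p,sys.argv[1]); P=cloud(c,d)
hsv=cv2.cvtColor(p,cv2.COLOR_RGB2HSV)
for nm,lo,hi in [('or',(3,120,60),(16,255,255)),('gr',(45,90,40),(85,255,255))]:
    m=cv2.inRange(hsv,lo,hi)
    n_,l,st,ce=cv2.connectedComponentsWithStats(m)
    for i in range(1,n_):
        if st[i,4]<150: continue
        pts=P[l==i]; zt=np.percentile(pts[:,2],95)
        if not .09<zt<.2: continue
        t=pts[pts[:,2]>zt-.004]
        (cx,cy),r=cv2.minEnclosingCircle(t[:,:2].astype(np.float32))
        print(nm,np.round(ce[i]),len(pts),'ztop',round(zt,3),'mid',np.round((t.min(0)+t.max(0))/2,4),'circ',round(cx,4),round(cy,4),round(r,4))
E
python3 stop.py w5
```

```text
clock: 13.2
position: [0.4787, 0.196, 0.3548]
tool_rot: [3.142, -0.001, 1.566]
force: [-0.6, -0.6, 0.2]
grip_width: 0.0639
13.2 [ 0.16  0.32 -0.85  1.68  0.25  1.25 -0.75] [ 3.142e+00 -1.000e-03  1.566e+00] [0.4787 0.196  0.3548]
or [372.  18.] 485 ztop 0.113 mid [0.5338 0.3199 0.3031] circ 0.5323 0.3174 0.068
or [280. 103.] 156 ztop 0.113 mid [0.4793 0.2656 0.3032] circ 0.4793 0.2662 0.0141
gr [284.  17.] 798 ztop 0.113 mid [0.4836 0.321  0.3032] circ 0.4819 0.321 0.0447
gr [210.  22.] 826 ztop 0.113 mid [0.4347 0.3189 0.3032] circ 0.4364 0.3166 0.0579
```

View pics/w5.png

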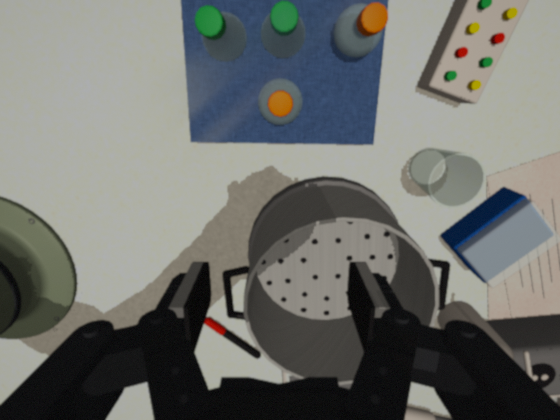

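```bash
sed -i 's/pts=P\[l==i\];/pts=P[(l==i)\&(d>0)];/; s/zt-.004\]/zt-.005]/' stop.py; sed -i 's/if not .09/if len(pts)<50 or not .09/' stop.py; python3 stop.py w6
```

```text
13.25 [ 0.16  0.32 -0.85  1.68  0.25  1.25 -0.75] [3.142 0.    1.564] [0.4795 0.1938 0.3546]
or [371.  15.] 544 ztop 0.113 mid [0.5756 0.3493 0.111 ] circ 0.5757 0.3495 0.0142
or [278. 101.] 166 ztop 0.113 mid [0.4791 0.2658 0.1114] circ 0.4791 0.2659 0.0141
gr [283.  15.] 786 ztop 0.113 mid [0.4837 0.3502 0.1114] circ 0.4833 0.3511 0.0149
gr [209.  19.] 836 ztop 0.113 mid [0.4055 0.3473 0.1113] circ 0.4055 0.3474 0.0148
```

```bash
python3 -m inch '[{"dx":24,"dy":0,"dz":30,"rx":0,"ry":0,"rz":0,"hand":-0.5},{"dx":24,"dy":0,"dz":40,"rx":0,"ry":0,"rz":0,"hand":-0.5},{"dx":24,"dy":0,"dz":40,"rx":0,"ry":0,"rz":0,"hand":-0.5},{"dx":0,"dy":0,"dz":40,"rx":0,"ry":0,"rz":0,"hand":-0.5},{"dx":0,"dy":0,"dz":40,"rx":0,"ry":0,"rz":0,"hand":-0.5},{"dx":0,"dy":0,"dz":40,"rx":0,"ry":0,"rz":0,"hand":-0.5},{"dx":0,"dy":0,"dz":20,"rx":0,"ry":0,"rz":0,"hand":-0.5},{"dx":0,"dy":0,"dz":10,"rx":0,"ry":0,"rz":0,"hand":-0.5},{"dx":0,"dy":0,"dz":0,"rx":0,"ry":0,"rz":0,"hand":-0.5}]'
python3 stop.py w7
```

```text
clock: 14.2
position: [0.4806, 0.264, 0.0938]
tool_rot: [-3.14, 0.001, 1.561]
force: [0.6, 0.4, -0.1]
grip_width: 0.0639
14.2 [-0.13  0.68 -0.68  1.89  0.59  0.79 -1.14] [-3.140e+00  1.000e-03  1.561e+00] [0.4806 0.264  0.0938]
or [518.  78.] 3961 ztop 0.112 mid [0.5715 0.3502 0.1105] circ 0.5745 0.35 0.014
or [278. 274.] 3934 ztop 0.113 mid [0.4794 0.2667 0.1106] circ 0.4793 0.2666 0.0143
gr [288.  70.] 5815 ztop 0.113 mid [0.4836 0.3519 0.111 ] circ 0.4835 0.3518 0.0149
gr [80. 83.] 7093 ztop 0.113 mid [0.406  0.3482 0.1109] circ 0.4061 0.348 0.0151
```

View pics/w7.png

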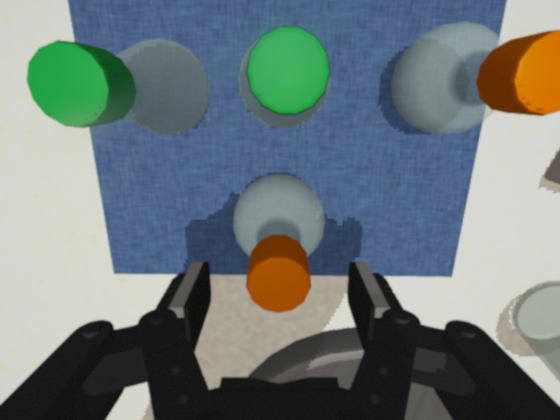

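```bash
python3 -m inch '[{"dx":2,"dy":-1,"dz":11,"rx":0,"ry":0,"rz":0,"hand":-0.5},{"dx":0,"dy":0,"dz":0,"rx":0,"ry":0,"rz":0,"hand":0},{"dx":0,"dy":0,"dz":0,"rx":0,"ry":0,"rz":0,"hand":0.3},{"dx":0,"dy":0,"dz":0,"rx":0,"ry":0,"rz":0,"hand":1},{"dx":0,"dy":0,"dz":0,"rx":0,"ry":0,"rz":0,"hand":1},{"dx":0,"dy":0,"dz":0,"rx":0,"ry":0,"rz":0,"hand":1},{"dx":0,"dy":0,"dz":0,"rx":0,"ry":0,"rz":0,"hand":1}]' 40
```

```text
clock: 14.95
position: [0.4797, 0.2676, 0.084]
tool_rot: [3.141, -0.0, 1.563]
force: [0.1, 0.2, 7.6]
grip_width: 0.0279
```

```bash
python3 -m inch '[{"dx":0,"dy":0,"dz":-10,"rx":0,"ry":0,"rz":-0.008,"hand":1},{"dx":0,"dy":0,"dz":-30,"rx":0,"ry":0,"rz":0,"hand":1},{"dx":0,"dy":0,"dz":-40,"rx":0,"ry":0,"rz":0,"hand":1},{"dx":0,"dy":0,"dz":-40,"rx":0,"ry":0,"rz":0,"hand":1},{"dx":0,"dy":0,"dz":-40,"rx":0,"ry":0,"rz":0,"hand":1},{"dx":0,"dy":0,"dz":-40,"rx":0,"ry":0,"rz":0,"hand":1},{"dx":-25,"dy":10,"dz":-10,"rx":0,"ry":0,"rz":0,"hand":1},{"dx":-40,"dy":16,"dz":0,"rx":0,"ry":0,"rz":0,"hand":1},{"dx":-40,"dy":16,"dz":0,"rx":0,"ry":0,"rz":0,"hand":1}]'
python3 -m inch '[{"dx":-40,"dy":16,"dz":0,"rx":0,"ry":0,"rz":0,"hand":1},{"dx":-40,"dy":16,"dz":0,"rx":0,"ry":0,"rz":0,"hand":1},{"dx":-40,"dy":16,"dz":0,"rx":0,"ry":0,"rz":0,"hand":1},{"dx":-30,"dy":13,"dz":0,"rx":0,"ry":0,"rz":0,"hand":1},{"dx":-16,"dy":6,"dz":0,"rx":0,"ry":0,"rz":0,"hand":1},{"dx":0,"dy":0,"dz":0,"rx":0,"ry":0,"rz":0,"hand":1}]'
```

```text
clock: 15.85
position: [0.5212, 0.1614, 0.2946]
tool_rot: [3.141, -0.0, 1.573]
force: [1.1, 0.1, -0.7]
grip_width: 0.0276
clock: 16.45
position: [0.5885, -0.0059, 0.2935]
tool_rot: [-3.141, 0.0, 1.568]
force: [-0.4, -0.2, -1.6]
grip_width: 0.0279
```

Run:
```python
from h import *
s=bot.observe();print(np.round(s['qpos'],2),np.round(s['tool_rot'],3),np.round(s['position'],4))
p,d=bot.grab_frame('wrist'); save(p,'w8')
p,d=bot.grab_frame('side'); save(p,'s8')
```

```text
[ 0.43  0.49 -0.76  1.6   0.36  1.2  -0.4 ] [-3.141  0.     1.568] [ 0.5885 -0.0059  0.2935]
```

View pics/s8.png

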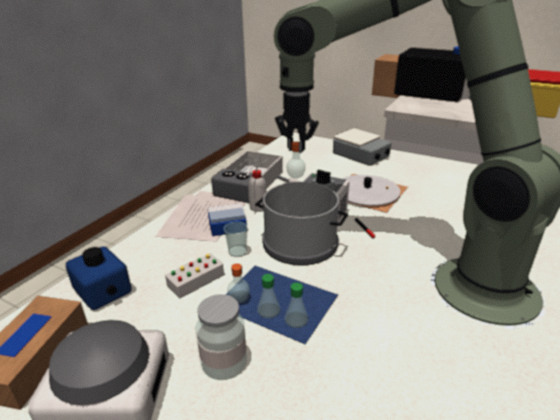

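View pics/w8.png

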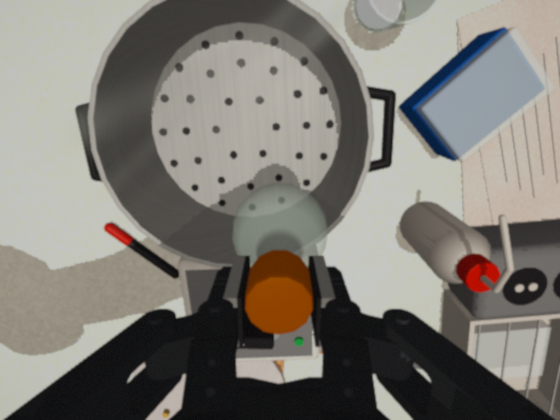

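```bash
python3 -m inch '[{"dx":3,"dy":0,"dz":20,"rx":0,"ry":0,"rz":0,"hand":1},{"dx":0,"dy":0,"dz":35,"rx":0,"ry":0,"rz":0,"hand":1},{"dx":0,"dy":0,"dz":35,"rx":0,"ry":0,"rz":0,"hand":1},{"dx":0,"dy":0,"dz":30,"rx":0,"ry":0,"rz":0,"hand":1},{"dx":0,"dy":0,"dz":20,"rx":0,"ry":0,"rz":0,"hand":1},{"dx":0,"dy":0,"dz":12,"rx":0,"ry":0,"rz":0,"hand":1},{"dx":0,"dy":0,"dz":8,"rx":0,"ry":0,"rz":0,"hand":1},{"dx":0,"dy":0,"dz":4,"rx":0,"ry":0,"rz":0,"hand":1},{"dx":0,"dy":0,"dz":0,"rx":0,"ry":0,"rz":0,"hand":1},{"dx":0,"dy":0,"dz":0,"rx":0,"ry":0,"rz":0,"hand":1}]'
```

```text
clock: 17.55
position: [0.5886, -0.0004, 0.1303]
tool_rot: [3.141, -0.0, 1.571]
force: [0.2, -0.9, -1.6]
grip_width: 0.0277
```

```bash
python3 -m inch '[{"dx":-1,"dy":0,"dz":2,"rx":0,"ry":0,"rz":0,"hand":1},{"dx":0,"dy":0,"dz":2,"rx":0,"ry":0,"rz":0,"hand":1},{"dx":0,"dy":0,"dz":1,"rx":0,"ry":0,"rz":0,"hand":1},{"dx":0,"dy":0,"dz":1,"rx":0,"ry":0,"rz":0,"hand":1},{"dx":0,"dy":0,"dz":0,"rx":0,"ry":0,"rz":0,"hand":1}]'
```

```text
clock: 18.05
position: [0.5882, -0.0016, 0.1233]
tool_rot: [-3.141, -0.0, 1.571]
force: [-0.4, 0.1, -1.8]
grip_width: 0.0276
```

```bash
python3 -m inch '[{"dx":0,"dy":0,"dz":0.7,"rx":0,"ry":0,"rz":0,"hand":1},{"dx":0,"dy":0,"dz":0,"rx":0,"ry":0,"rz":0,"hand":1}]'
```

```text
clock: 18.25
position: [0.5883, -0.0016, 0.1227]
tool_rot: [-3.142, -0.0, 1.571]
force: [0.1, 0.3, -2.0]
grip_width: 0.028
```

```bash
python3 -m inch '[{"dx":0,"dy":0,"dz":0.5,"rx":0,"ry":0,"rz":0,"hand":1},{"dx":0,"dy":0,"dz":0,"rx":0,"ry":0,"rz":0,"hand":1}]'
```

```text
clock: 18.45
position: [0.5883, -0.0016, 0.1222]
tool_rot: [3.142, -0.0, 1.571]
force: [0.1, 0.0, -1.3]
grip_width: 0.0278
```

```bash
python3 -m inch '[{"dx":0,"dy":0,"dz":0.5,"rx":0,"ry":0,"rz":0,"hand":1},{"dx":0,"dy":0,"dz":0,"rx":0,"ry":0,"rz":0,"hand":1}]'
```

```text
clock: 18.65
position: [0.5884, -0.0015, 0.122]
tool_rot: [3.141, -0.0, 1.571]
force: [-0.8, -0.4, 3.0]
grip_width: 0.0277
```

```bash
python3 -m inch '[{"dx":0,"dy":0,"dz":0,"rx":0,"ry":0,"rz":0,"hand":0.2},{"dx":0,"dy":0,"dz":0,"rx":0,"ry":0,"rz":0,"hand":0.05},{"dx":0,"dy":0,"dz":0,"rx":0,"ry":0,"rz":0,"hand":-0.1},{"dx":0,"dy":0,"dz":-5,"rx":0,"ry":0,"rz":0,"hand":-0.1},{"dx":0,"dy":0,"dz":-15,"rx":0,"ry":0,"rz":0,"hand":-0.1},{"dx":0,"dy":0,"dz":-30,"rx":0,"ry":0,"rz":0,"hand":-0.1},{"dx":0,"dy":0,"dz":-40,"rx":0,"ry":0,"rz":0,"hand":-0.1},{"dx":0,"dy":0,"dz":-30,"rx":0,"ry":0,"rz":0,"hand":-0.3},{"dx":0,"dy":0,"dz":0,"rx":0,"ry":0,"rz":0,"hand":-0.3}]'
python3 stop.py w9
```

```text
clock: 19.55
position: [0.5899, -0.0011, 0.2469]
tool_rot: [3.135, -0.0, 1.571]
force: [-0.2, -0.2, -1.0]
grip_width: 0.0556
19.55 [ 0.41  0.54 -0.75  1.66  0.4   1.1  -0.45] [ 3.135 -0.     1.571] [ 0.5899 -0.0011  0.2469]
or [277. 204.] 1120 ztop 0.151 mid [ 0.5881 -0.0025  0.1489] circ 0.5881 -0.0025 0.0139
or [501. 312.] 208 ztop 0.149 mid [ 0.7832 -0.0977  0.1518] circ 0.7859 -0.0972 0.0152
```

View pics/w9.png

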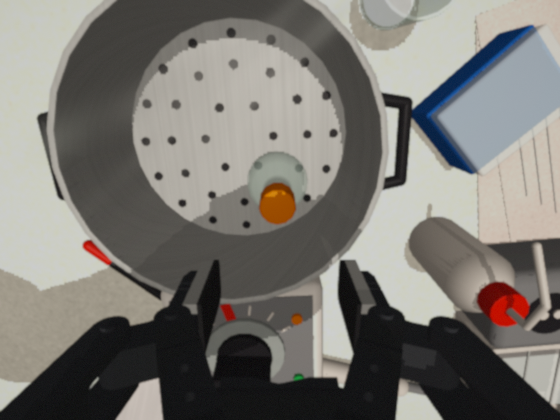

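```bash
python3 -m inch '[{"dx":30,"dy":-10,"dz":0,"rx":0,"ry":0,"rz":0,"hand":-0.4},{"dx":46,"dy":-14,"dz":0,"rx":0,"ry":0,"rz":0,"hand":-0.4},{"dx":46,"dy":-14,"dz":0,"rx":0,"ry":0,"rz":0,"hand":-0.4},{"dx":46,"dy":-14,"dz":0,"rx":0,"ry":0,"rz":0,"hand":-0.4},{"dx":46,"dy":-14,"dz":0,"rx":0,"ry":0,"rz":0,"hand":-0.4},{"dx":46,"dy":-14,"dz":0,"rx":0,"ry":0,"rz":0,"hand":-0.4},{"dx":46,"dy":-14,"dz":0,"rx":0,"ry":0,"rz":0,"hand":-0.4},{"dx":46,"dy":-12,"dz":15,"rx":0,"ry":0,"rz":0,"hand":-0.4},{"dx":0,"dy":0,"dz":40,"rx":0,"ry":0,"rz":0,"hand":-0.4},{"dx":0,"dy":0,"dz":40,"rx":0,"ry":0,"rz":0,"hand":-0.4}]'
python3 -m inch '[{"dx":0,"dy":0,"dz":0,"rx":0,"ry":0,"rz":0,"hand":-0.4}]'
python3 stop.py w10
```

```text
clock: 20.6
position: [0.4812, 0.3519, 0.1456]
tool_rot: [3.141, -0.001, 1.574]
force: [1.4, 0.0, -0.2]
grip_width: 0.0599
clock: 20.7
position: [0.48, 0.3487, 0.1423]
tool_rot: [-3.135, 0.005, 1.572]
force: [-0.0, -0.9, 0.1]
grip_width: 0.0594
20.7 [-0.24  0.67 -0.72  1.73  0.53  0.95 -1.17] [-3.135  0.005  1.572] [0.48   0.3487 0.1423]
or [444. 233.] 2425 ztop 0.113 mid [0.5762 0.3509 0.1107] circ 0.5761 0.3508 0.0144
gr [287. 230.] 2418 ztop 0.113 mid [0.4838 0.3519 0.1107] circ 0.4837 0.3518 0.015
gr [157. 235.] 2561 ztop 0.113 mid [0.4062 0.3484 0.1111] circ 0.4059 0.3484 0.0149
```

Shift y +2, x +3, then down 58.

```bash
python3 -m inch '[{"dx":1,"dy":2,"dz":20,"rx":0,"ry":0,"rz":0,"hand":-0.4},{"dx":1,"dy":1,"dz":18,"rx":0,"ry":0,"rz":0,"hand":-0.4},{"dx":0,"dy":0,"dz":12,"rx":0,"ry":0,"rz":0,"hand":-0.4},{"dx":0,"dy":0,"dz":8,"rx":0,"ry":0,"rz":0,"hand":-0.4},{"dx":0,"dy":0,"dz":0,"rx":0,"ry":0,"rz":0,"hand":-0.4},{"dx":0,"dy":0,"dz":0,"rx":0,"ry":0,"rz":0,"hand":-0.4}]'
```

```text
clock: 21.35
position: [0.4854, 0.3526, 0.0893]
tool_rot: [3.141, -0.0, 1.571]
force: [0.9, 0.4, 0.6]
grip_width: 0.0598
```

```bash
python3 -m inch '[{"dx":0,"dy":-1.5,"dz":5,"rx":0,"ry":0,"rz":0,"hand":-0.4},{"dx":0,"dy":0,"dz":0,"rx":0,"ry":0,"rz":0,"hand":0},{"dx":0,"dy":0,"dz":0,"rx":0,"ry":0,"rz":0,"hand":0.3},{"dx":0,"dy":0,"dz":0,"rx":0,"ry":0,"rz":0,"hand":1},{"dx":0,"dy":0,"dz":0,"rx":0,"ry":0,"rz":0,"hand":1},{"dx":0,"dy":0,"dz":0,"rx":0,"ry":0,"rz":0,"hand":1},{"dx":0,"dy":0,"dz":0,"rx":0,"ry":0,"rz":0,"hand":1}]' 40
```

```text
clock: 22.05
position: [0.484, 0.3525, 0.084]
tool_rot: [3.141, -0.0, 1.571]
force: [0.3, -0.1, 4.7]
grip_width: 0.0289
```

```bash
python3 -m inch '[{"dx":0,"dy":0,"dz":-10,"rx":0,"ry":0,"rz":0,"hand":1},{"dx":0,"dy":0,"dz":-30,"rx":0,"ry":0,"rz":0,"hand":1},{"dx":0,"dy":0,"dz":-40,"rx":0,"ry":0,"rz":0,"hand":1},{"dx":0,"dy":0,"dz":-40,"rx":0,"ry":0,"rz":0,"hand":1},{"dx":0,"dy":0,"dz":-40,"rx":0,"ry":0,"rz":0,"hand":1},{"dx":0,"dy":0,"dz":-40,"rx":0,"ry":0,"rz":0,"hand":1},{"dx":-25,"dy":2,"dz":-10,"rx":0,"ry":0,"rz":0,"hand":1},{"dx":-45,"dy":3,"dz":0,"rx":0,"ry":0,"rz":0,"hand":1},{"dx":-45,"dy":3,"dz":0,"rx":0,"ry":0,"rz":0,"hand":1}]'
python3 -m inch '[{"dx":-45,"dy":3,"dz":0,"rx":0,"ry":0,"rz":0,"hand":1},{"dx":-45,"dy":3,"dz":0,"rx":0,"ry":0,"rz":0,"hand":1},{"dx":-45,"dy":3,"dz":0,"rx":0,"ry":0,"rz":0,"hand":1},{"dx":-45,"dy":3,"dz":0,"rx":0,"ry":0,"rz":0,"hand":1},{"dx":-40,"dy":3,"dz":0,"rx":0,"ry":0,"rz":0,"hand":1},{"dx":-18,"dy":2,"dz":0,"rx":0,"ry":0,"rz":0,"hand":1},{"dx":0,"dy":0,"dz":0,"rx":0,"ry":0,"rz":0,"hand":1},{"dx":0,"dy":0,"dz":0,"rx":0,"ry":0,"rz":0,"hand":1}]'
```

```text
clock: 22.95
position: [0.4912, 0.2365, 0.2944]
tool_rot: [3.141, -0.0, 1.572]
force: [1.0, -0.9, -2.0]
grip_width: 0.0292
clock: 23.75
position: [0.5085, -0.0003, 0.2941]
tool_rot: [-3.142, -0.0, 1.571]
force: [0.1, 0.9, -1.7]
grip_width: 0.0287
```

```bash
python3 -m inch '[{"dx":-2,"dy":0,"dz":20,"rx":0,"ry":0,"rz":0,"hand":1},{"dx":0,"dy":0,"dz":35,"rx":0,"ry":0,"rz":0,"hand":1},{"dx":0,"dy":0,"dz":35,"rx":0,"ry":0,"rz":0,"hand":1},{"dx":0,"dy":0,"dz":30,"rx":0,"ry":0,"rz":0,"hand":1},{"dx":0,"dy":0,"dz":20,"rx":0,"ry":0,"rz":0,"hand":1},{"dx":0,"dy":0,"dz":12,"rx":0,"ry":0,"rz":0,"hand":1},{"dx":0,"dy":0,"dz":8,"rx":0,"ry":0,"rz":0,"hand":1},{"dx":0,"dy":0,"dz":4,"rx":0,"ry":0,"rz":0,"hand":1},{"dx":0,"dy":0,"dz":0,"rx":0,"ry":0,"rz":0,"hand":1},{"dx":0,"dy":0,"dz":0,"rx":0,"ry":0,"rz":0,"hand":1}]'
python3 -m inch '[{"dx":0,"dy":0,"dz":2,"rx":0,"ry":0,"rz":0,"hand":1},{"dx":0,"dy":0,"dz":2,"rx":0,"ry":0,"rz":0,"hand":1},{"dx":0,"dy":0,"dz":1,"rx":0,"ry":0,"rz":0,"hand":1},{"dx":0,"dy":0,"dz":0,"rx":0,"ry":0,"rz":0,"hand":1},{"dx":0,"dy":0,"dz":0,"rx":0,"ry":0,"rz":0,"hand":1}]'
```

```text
clock: 24.75
position: [0.5091, -0.0025, 0.1305]
tool_rot: [3.141, 0.0, 1.571]
force: [0.1, -0.1, -1.5]
grip_width: 0.0287
clock: 25.25
position: [0.5088, -0.0026, 0.1248]
tool_rot: [-3.142, -0.0, 1.571]
force: [0.2, -0.1, -1.0]
grip_width: 0.0291
```

```bash
python3 -m inch '[{"dx":0,"dy":0,"dz":1,"rx":0,"ry":0,"rz":0,"hand":1},{"dx":0,"dy":0,"dz":1,"rx":0,"ry":0,"rz":0,"hand":1},{"dx":0,"dy":0,"dz":0.5,"rx":0,"ry":0,"rz":0,"hand":1},{"dx":0,"dy":0,"dz":0,"rx":0,"ry":0,"rz":0,"hand":1}]'
```

```text
clock: 25.65
position: [0.5088, -0.0026, 0.1222]
tool_rot: [-3.142, -0.0, 1.571]
force: [0.6, 0.0, -0.2]
grip_width: 0.0288
```

```bash
python3 -m inch '[{"dx":0,"dy":0,"dz":0.5,"rx":0,"ry":0,"rz":0,"hand":1},{"dx":0,"dy":0,"dz":0,"rx":0,"ry":0,"rz":0,"hand":1}]'
```

```text
clock: 25.85
position: [0.5089, -0.0026, 0.1219]
tool_rot: [3.141, -0.0, 1.571]
force: [0.6, 0.0, 2.9]
grip_width: 0.0289
```

```bash
python3 -m inch '[{"dx":0,"dy":0,"dz":0,"rx":0,"ry":0,"rz":0,"hand":0.2},{"dx":0,"dy":0,"dz":0,"rx":0,"ry":0,"rz":0,"hand":0.05},{"dx":0,"dy":0,"dz":0,"rx":0,"ry":0,"rz":0,"hand":-0.1},{"dx":0,"dy":0,"dz":-5,"rx":0,"ry":0,"rz":0,"hand":-0.1},{"dx":0,"dy":0,"dz":-15,"rx":0,"ry":0,"rz":0,"hand":-0.1},{"dx":0,"dy":0,"dz":-30,"rx":0,"ry":0,"rz":0,"hand":-0.1},{"dx":0,"dy":0,"dz":-40,"rx":0,"ry":0,"rz":0,"hand":-0.1},{"dx":0,"dy":0,"dz":-40,"rx":0,"ry":0,"rz":0,"hand":-0.3},{"dx":0,"dy":0,"dz":0,"rx":0,"ry":0,"rz":0,"hand":-0.3}]'
python3 stop.py w11
```

```text
clock: 26.75
position: [0.5106, -0.0019, 0.2574]
tool_rot: [3.134, 0.0, 1.571]
force: [0.2, 0.4, -0.7]
grip_width: 0.0553
26.75 [ 0.48  0.39 -0.77  1.84  0.32  1.03 -0.42] [3.134 0.    1.571] [ 0.5106 -0.0019  0.2574]
or [375. 199.] 900 ztop 0.151 mid [ 0.5872 -0.0029  0.1487] circ 0.5875 -0.003 0.0144
gr [277. 198.] 1156 ztop 0.151 mid [ 0.5081 -0.0027  0.1489] circ 0.5084 -0.0026 0.0147
```

View pics/w11.png

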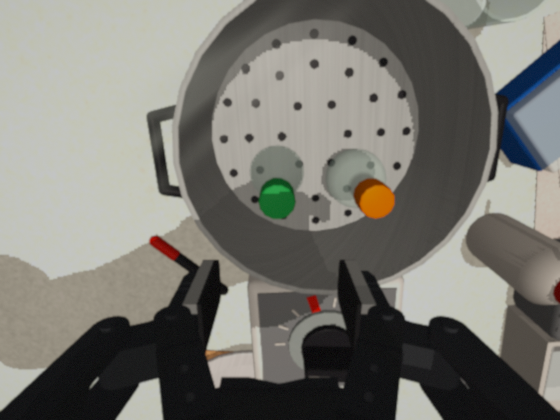

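```bash
python3 -m inch '[{"dx":30,"dy":8,"dz":0,"rx":0,"ry":0,"rz":0,"hand":-0.4},{"dx":46,"dy":8,"dz":0,"rx":0,"ry":0,"rz":0,"hand":-0.4},{"dx":46,"dy":8,"dz":0,"rx":0,"ry":0,"rz":0,"hand":-0.4},{"dx":46,"dy":8,"dz":0,"rx":0,"ry":0,"rz":0,"hand":-0.4},{"dx":46,"dy":8,"dz":0,"rx":0,"ry":0,"rz":0,"hand":-0.4},{"dx":46,"dy":8,"dz":0,"rx":0,"ry":0,"rz":0,"hand":-0.4},{"dx":46,"dy":9,"dz":5,"rx":0,"ry":0,"rz":0,"hand":-0.4},{"dx":46,"dy":8,"dz":15,"rx":0,"ry":0,"rz":0,"hand":-0.4},{"dx":0,"dy":0,"dz":45,"rx":0,"ry":0,"rz":0,"hand":-0.4},{"dx":0,"dy":0,"dz":45,"rx":0,"ry":0,"rz":0,"hand":-0.4}]'
python3 -m inch '[{"dx":0,"dy":0,"dz":0,"rx":0,"ry":0,"rz":0,"hand":-0.4},{"dx":0,"dy":0,"dz":0,"rx":0,"ry":0,"rz":0,"hand":-0.4}]'
python3 stop.py w12
```

```text
clock: 27.8
position: [0.573, 0.3513, 0.1406]
tool_rot: [-3.142, -0.001, 1.573]
force: [1.1, 0.1, 0.2]
grip_width: 0.0597
clock: 28.0
position: [0.5737, 0.3494, 0.1427]
tool_rot: [-3.141, -0.0, 1.571]
force: [0.4, 0.6, 1.7]
grip_width: 0.0594
28.0 [-0.22  0.77 -0.68  1.52  0.53  1.04 -1.04] [-3.141 -0.     1.571] [0.5737 0.3494 0.1427]
or [286. 234.] 2181 ztop 0.113 mid [0.5768 0.3505 0.1109] circ 0.5767 0.3505 0.0143
gr [ 17. 233.] 1700 ztop 0.112 mid [0.4153 0.3476 0.1102] circ 0.4126 0.3476 0.013
```

```bash
python3 -m inch '[{"dx":1,"dy":2,"dz":20,"rx":0,"ry":0,"rz":0,"hand":-0.4},{"dx":0,"dy":1,"dz":18,"rx":0,"ry":0,"rz":0,"hand":-0.4},{"dx":0,"dy":0,"dz":12,"rx":0,"ry":0,"rz":0,"hand":-0.4},{"dx":0,"dy":0,"dz":8,"rx":0,"ry":0,"rz":0,"hand":-0.4},{"dx":0,"dy":0,"dz":0,"rx":0,"ry":0,"rz":0,"hand":-0.4},{"dx":0,"dy":0,"dz":0,"rx":0,"ry":0,"rz":0,"hand":-0.4}]'
```

```text
clock: 28.65
position: [0.5768, 0.3506, 0.0841]
tool_rot: [3.141, -0.0, 1.571]
force: [0.4, -0.1, 0.7]
grip_width: 0.0599
```

```bash
python3 -m inch '[{"dx":0,"dy":0,"dz":0,"rx":0,"ry":0,"rz":0,"hand":0},{"dx":0,"dy":0,"dz":0,"rx":0,"ry":0,"rz":0,"hand":0.3},{"dx":0,"dy":0,"dz":0,"rx":0,"ry":0,"rz":0,"hand":1},{"dx":0,"dy":0,"dz":0,"rx":0,"ry":0,"rz":0,"hand":1},{"dx":0,"dy":0,"dz":0,"rx":0,"ry":0,"rz":0,"hand":1},{"dx":0,"dy":0,"dz":0,"rx":0,"ry":0,"rz":0,"hand":1}]' 40
python3 -m inch '[{"dx":0,"dy":0,"dz":-10,"rx":0,"ry":0,"rz":0,"hand":1},{"dx":0,"dy":0,"dz":-30,"rx":0,"ry":0,"rz":0,"hand":1},{"dx":0,"dy":0,"dz":-40,"rx":0,"ry":0,"rz":0,"hand":1},{"dx":0,"dy":0,"dz":-40,"rx":0,"ry":0,"rz":0,"hand":1},{"dx":0,"dy":0,"dz":-40,"rx":0,"ry":0,"rz":0,"hand":1},{"dx":0,"dy":0,"dz":-40,"rx":0,"ry":0,"rz":0,"hand":1},{"dx":0,"dy":0,"dz":-10,"rx":0,"ry":0,"rz":0,"hand":1}]'
```

```text
clock: 29.25
position: [0.5772, 0.3506, 0.0845]
tool_rot: [3.141, -0.001, 1.571]
force: [0.1, -0.0, 6.4]
grip_width: 0.0278
clock: 29.95
position: [0.5773, 0.3514, 0.299]
tool_rot: [3.137, -0.003, 1.571]
force: [-0.2, 0.7, -0.9]
grip_width: 0.0277
```

```bash
python3 -m inch '[{"dx":-20,"dy":1,"dz":0,"rx":0,"ry":0,"rz":0,"hand":1},{"dx":-40,"dy":2,"dz":0,"rx":0,"ry":0,"rz":0,"hand":1},{"dx":-45,"dy":2,"dz":0,"rx":0,"ry":0,"rz":0,"hand":1},{"dx":-45,"dy":2,"dz":0,"rx":0,"ry":0,"rz":0,"hand":1},{"dx":-45,"dy":2,"dz":0,"rx":0,"ry":0,"rz":0,"hand":1},{"dx":-40,"dy":2,"dz":0,"rx":0,"ry":0,"rz":0,"hand":1},{"dx":-25,"dy":1,"dz":0,"rx":0,"ry":0,"rz":0,"hand":1},{"dx":-14,"dy":0,"dz":0,"rx":0,"ry":0,"rz":0,"hand":1},{"dx":0,"dy":0,"dz":0,"rx":0,"ry":0,"rz":0,"hand":1},{"dx":0,"dy":0,"dz":0,"rx":0,"ry":0,"rz":0,"hand":1}]'
```

```text
clock: 30.95
position: [0.5885, 0.0776, 0.2939]
tool_rot: [-3.142, -0.001, 1.572]
force: [0.4, 0.9, -1.5]
grip_width: 0.0277
```

```bash
python3 -m inch '[{"dx":-1,"dy":0,"dz":20,"rx":0,"ry":0,"rz":0,"hand":1},{"dx":0,"dy":0,"dz":35,"rx":0,"ry":0,"rz":0,"hand":1},{"dx":0,"dy":0,"dz":35,"rx":0,"ry":0,"rz":0,"hand":1},{"dx":0,"dy":0,"dz":30,"rx":0,"ry":0,"rz":0,"hand":1},{"dx":0,"dy":0,"dz":20,"rx":0,"ry":0,"rz":0,"hand":1},{"dx":0,"dy":0,"dz":12,"rx":0,"ry":0,"rz":0,"hand":1},{"dx":0,"dy":0,"dz":8,"rx":0,"ry":0,"rz":0,"hand":1},{"dx":0,"dy":0,"dz":4,"rx":0,"ry":0,"rz":0,"hand":1},{"dx":0,"dy":0,"dz":0,"rx":0,"ry":0,"rz":0,"hand":1},{"dx":0,"dy":0,"dz":0,"rx":0,"ry":0,"rz":0,"hand":1}]'
python3 -m inch '[{"dx":0,"dy":0,"dz":2,"rx":0,"ry":0,"rz":0,"hand":1},{"dx":0,"dy":0,"dz":2,"rx":0,"ry":0,"rz":0,"hand":1},{"dx":0,"dy":0,"dz":1,"rx":0,"ry":0,"rz":0,"hand":1},{"dx":0,"dy":0,"dz":0,"rx":0,"ry":0,"rz":0,"hand":1},{"dx":0,"dy":0,"dz":0,"rx":0,"ry":0,"rz":0,"hand":1}]'
```

```text
clock: 31.95
position: [0.5892, 0.0756, 0.1305]
tool_rot: [3.141, -0.0, 1.571]
force: [0.0, 0.0, -0.7]
grip_width: 0.0278
clock: 32.45
position: [0.5888, 0.0754, 0.1248]
tool_rot: [-3.142, -0.0, 1.571]
force: [0.2, 0.6, -1.2]
grip_width: 0.0278
```

```bash
python3 -m inch '[{"dx":0,"dy":0,"dz":1,"rx":0,"ry":0,"rz":0,"hand":1},{"dx":0,"dy":0,"dz":1,"rx":0,"ry":0,"rz":0,"hand":1},{"dx":0,"dy":0,"dz":0,"rx":0,"ry":0,"rz":0,"hand":1}]'
```

```text
clock: 32.75
position: [0.5887, 0.0753, 0.1226]
tool_rot: [-3.141, 0.0, 1.571]
force: [-0.2, 0.3, -1.5]
grip_width: 0.0276
```

```bash
python3 -m inch '[{"dx":0,"dy":0,"dz":0.5,"rx":0,"ry":0,"rz":0,"hand":1},{"dx":0,"dy":0,"dz":0,"rx":0,"ry":0,"rz":0,"hand":1}]'
```

```text
clock: 32.95
position: [0.5889, 0.0755, 0.1225]
tool_rot: [3.141, -0.0, 1.571]
force: [-0.3, 1.2, 1.8]
grip_width: 0.0281
```

```bash
python3 -m inch '[{"dx":0,"dy":0,"dz":0,"rx":0,"ry":0,"rz":0,"hand":0.2},{"dx":0,"dy":0,"dz":0,"rx":0,"ry":0,"rz":0,"hand":0.05},{"dx":0,"dy":0,"dz":0,"rx":0,"ry":0,"rz":0,"hand":-0.1},{"dx":0,"dy":0,"dz":-5,"rx":0,"ry":0,"rz":0,"hand":-0.1},{"dx":0,"dy":0,"dz":-15,"rx":0,"ry":0,"rz":0,"hand":-0.1},{"dx":0,"dy":0,"dz":-30,"rx":0,"ry":0,"rz":0,"hand":-0.1},{"dx":0,"dy":0,"dz":-40,"rx":0,"ry":0,"rz":0,"hand":-0.1},{"dx":0,"dy":0,"dz":-40,"rx":0,"ry":0,"rz":0,"hand":-0.3},{"dx":0,"dy":0,"dz":0,"rx":0,"ry":0,"rz":0,"hand":-0.3}]'
python3 stop.py w13
```

```text
clock: 33.85
position: [0.5906, 0.0764, 0.2586]
tool_rot: [3.134, -0.001, 1.571]
force: [0.5, 0.5, -0.2]
grip_width: 0.0555
33.85 [ 0.28  0.53 -0.74  1.63  0.39  1.13 -0.56] [ 3.134e+00 -1.000e-03  1.571e+00] [0.5906 0.0764 0.2586]
or [277. 199.] 1030 ztop 0.151 mid [0.5889 0.0756 0.1491] circ 0.5886 0.0759 0.014
or [276. 281.] 1063 ztop 0.151 mid [ 0.588  -0.0025  0.1488] circ 0.5884 -0.0025 0.0147
```

```bash
python3 -m inch '[{"dx":24,"dy":-16,"dz":0,"rx":0,"ry":0,"rz":0,"hand":-0.4},{"dx":36,"dy":-24,"dz":0,"rx":0,"ry":0,"rz":0,"hand":-0.4},{"dx":36,"dy":-24,"dz":0,"rx":0,"ry":0,"rz":0,"hand":-0.4},{"dx":36,"dy":-24,"dz":0,"rx":0,"ry":0,"rz":0,"hand":-0.4},{"dx":36,"dy":-24,"dz":0,"rx":0,"ry":0,"rz":0,"hand":-0.4},{"dx":36,"dy":-24,"dz":0,"rx":0,"ry":0,"rz":0,"hand":-0.4},{"dx":36,"dy":-24,"dz":5,"rx":0,"ry":0,"rz":0,"hand":-0.4},{"dx":32,"dy":-24,"dz":15,"rx":0,"ry":0,"rz":0,"hand":-0.4},{"dx":0,"dy":0,"dz":45,"rx":0,"ry":0,"rz":0,"hand":-0.4},{"dx":0,"dy":0,"dz":45,"rx":0,"ry":0,"rz":0,"hand":-0.4}]'
python3 -m inch '[{"dx":0,"dy":0,"dz":0,"rx":0,"ry":0,"rz":0,"hand":-0.4},{"dx":0,"dy":0,"dz":0,"rx":0,"ry":0,"rz":0,"hand":-0.4}]'
python3 stop.py w14
```

```text
clock: 34.9
position: [0.404, 0.3484, 0.1417]
tool_rot: [3.14, -0.001, 1.573]
force: [2.6, 0.9, -1.1]
grip_width: 0.0597
clock: 35.1
position: [0.4046, 0.3476, 0.1431]
tool_rot: [-3.141, 0.0, 1.571]
force: [0.3, 0.4, 0.9]
grip_width: 0.0596
35.1 [-0.29  0.59 -0.74  1.89  0.52  0.86 -1.29] [-3.141  0.     1.571] [0.4046 0.3476 0.1431]
gr [282. 234.] 2374 ztop 0.113 mid [0.4054 0.3484 0.1108] circ 0.4057 0.3485 0.015
```

```bash
python3 -m inch '[{"dx":1,"dy":1,"dz":20,"rx":0,"ry":0,"rz":0,"hand":-0.4},{"dx":0,"dy":0,"dz":18,"rx":0,"ry":0,"rz":0,"hand":-0.4},{"dx":0,"dy":0,"dz":12,"rx":0,"ry":0,"rz":0,"hand":-0.4},{"dx":0,"dy":0,"dz":9,"rx":0,"ry":0,"rz":0,"hand":-0.4},{"dx":0,"dy":0,"dz":0,"rx":0,"ry":0,"rz":0,"hand":-0.4},{"dx":0,"dy":0,"dz":0,"rx":0,"ry":0,"rz":0,"hand":-0.4}]'
```

```text
clock: 35.75
position: [0.406, 0.3487, 0.084]
tool_rot: [3.141, -0.001, 1.571]
force: [-0.6, 0.8, 0.9]
grip_width: 0.0596
```

```bash
python3 -m inch '[{"dx":0,"dy":0,"dz":0,"rx":0,"ry":0,"rz":0,"hand":0},{"dx":0,"dy":0,"dz":0,"rx":0,"ry":0,"rz":0,"hand":0.3},{"dx":0,"dy":0,"dz":0,"rx":0,"ry":0,"rz":0,"hand":1},{"dx":0,"dy":0,"dz":0,"rx":0,"ry":0,"rz":0,"hand":1},{"dx":0,"dy":0,"dz":0,"rx":0,"ry":0,"rz":0,"hand":1},{"dx":0,"dy":0,"dz":0,"rx":0,"ry":0,"rz":0,"hand":1}]' 40
python3 -m inch '[{"dx":0,"dy":0,"dz":-10,"rx":0,"ry":0,"rz":0,"hand":1},{"dx":0,"dy":0,"dz":-30,"rx":0,"ry":0,"rz":0,"hand":1},{"dx":0,"dy":0,"dz":-40,"rx":0,"ry":0,"rz":0,"hand":1},{"dx":0,"dy":0,"dz":-40,"rx":0,"ry":0,"rz":0,"hand":1},{"dx":0,"dy":0,"dz":-40,"rx":0,"ry":0,"rz":0,"hand":1},{"dx":0,"dy":0,"dz":-40,"rx":0,"ry":0,"rz":0,"hand":1},{"dx":0,"dy":0,"dz":-10,"rx":0,"ry":0,"rz":0,"hand":1}]'
```

```text
clock: 36.35
position: [0.4062, 0.3487, 0.0839]
tool_rot: [3.141, -0.001, 1.571]
force: [1.1, -1.0, 6.0]
grip_width: 0.0288
clock: 37.05
position: [0.4061, 0.3495, 0.2978]
tool_rot: [3.138, -0.003, 1.571]
force: [0.4, -0.1, -1.7]
grip_width: 0.0291
```

dx -273, dy +103.

```bash
python3 -m inch '[{"dx":-20,"dy":8,"dz":0,"rx":0,"ry":0,"rz":0,"hand":1},{"dx":-40,"dy":15,"dz":0,"rx":0,"ry":0,"rz":0,"hand":1},{"dx":-43,"dy":16,"dz":0,"rx":0,"ry":0,"rz":0,"hand":1},{"dx":-43,"dy":16,"dz":0,"rx":0,"ry":0,"rz":0,"hand":1},{"dx":-43,"dy":16,"dz":0,"rx":0,"ry":0,"rz":0,"hand":1},{"dx":-40,"dy":15,"dz":0,"rx":0,"ry":0,"rz":0,"hand":1},{"dx":-28,"dy":11,"dz":0,"rx":0,"ry":0,"rz":0,"hand":1},{"dx":-15,"dy":6,"dz":0,"rx":0,"ry":0,"rz":0,"hand":1},{"dx":0,"dy":0,"dz":0,"rx":0,"ry":0,"rz":0,"hand":1},{"dx":0,"dy":0,"dz":0,"rx":0,"ry":0,"rz":0,"hand":1}]'
```

```text
clock: 38.05
position: [0.5084, 0.0767, 0.2933]
tool_rot: [-3.141, -0.0, 1.571]
force: [-0.2, 0.2, -1.8]
grip_width: 0.0289
```

```bash
python3 -m inch '[{"dx":0,"dy":0,"dz":20,"rx":0,"ry":0,"rz":0,"hand":1},{"dx":0,"dy":0,"dz":35,"rx":0,"ry":0,"rz":0,"hand":1},{"dx":0,"dy":0,"dz":35,"rx":0,"ry":0,"rz":0,"hand":1},{"dx":0,"dy":0,"dz":30,"rx":0,"ry":0,"rz":0,"hand":1},{"dx":0,"dy":0,"dz":20,"rx":0,"ry":0,"rz":0,"hand":1},{"dx":0,"dy":0,"dz":12,"rx":0,"ry":0,"rz":0,"hand":1},{"dx":0,"dy":0,"dz":8,"rx":0,"ry":0,"rz":0,"hand":1},{"dx":0,"dy":0,"dz":4,"rx":0,"ry":0,"rz":0,"hand":1},{"dx":0,"dy":0,"dz":0,"rx":0,"ry":0,"rz":0,"hand":1},{"dx":0,"dy":0,"dz":0,"rx":0,"ry":0,"rz":0,"hand":1}]'
python3 -m inch '[{"dx":0,"dy":0,"dz":2,"rx":0,"ry":0,"rz":0,"hand":1},{"dx":0,"dy":0,"dz":2,"rx":0,"ry":0,"rz":0,"hand":1},{"dx":0,"dy":0,"dz":1,"rx":0,"ry":0,"rz":0,"hand":1},{"dx":0,"dy":0,"dz":0,"rx":0,"ry":0,"rz":0,"hand":1},{"dx":0,"dy":0,"dz":0,"rx":0,"ry":0,"rz":0,"hand":1}]'
```

```text
clock: 39.05
position: [0.5091, 0.0765, 0.13]
tool_rot: [3.141, -0.0, 1.571]
force: [0.2, 0.5, -1.3]
grip_width: 0.0286
clock: 39.55
position: [0.5088, 0.0764, 0.1243]
tool_rot: [-3.142, -0.0, 1.571]
force: [-0.6, -0.4, -0.9]
grip_width: 0.0288
```

```bash
python3 -m inch '[{"dx":0,"dy":0,"dz":1,"rx":0,"ry":0,"rz":0,"hand":1},{"dx":0,"dy":0,"dz":1,"rx":0,"ry":0,"rz":0,"hand":1},{"dx":0,"dy":0,"dz":0,"rx":0,"ry":0,"rz":0,"hand":1}]'
```

```text
clock: 39.85
position: [0.5087, 0.0764, 0.1221]
tool_rot: [-3.141, -0.0, 1.571]
force: [-1.0, 0.9, -1.5]
grip_width: 0.0286
```

```bash
python3 -m inch '[{"dx":0,"dy":0,"dz":0.5,"rx":0,"ry":0,"rz":0,"hand":1},{"dx":0,"dy":0,"dz":0,"rx":0,"ry":0,"rz":0,"hand":1}]'
```

```text
clock: 40.05
position: [0.5088, 0.0764, 0.1219]
tool_rot: [3.141, -0.0, 1.571]
force: [-0.2, 0.4, 1.9]
grip_width: 0.0288
```

```bash
python3 -m inch '[{"dx":0,"dy":0,"dz":0,"rx":0,"ry":0,"rz":0,"hand":0.2},{"dx":0,"dy":0,"dz":0,"rx":0,"ry":0,"rz":0,"hand":0.05},{"dx":0,"dy":0,"dz":0,"rx":0,"ry":0,"rz":0,"hand":-0.1},{"dx":0,"dy":0,"dz":-5,"rx":0,"ry":0,"rz":0,"hand":-0.1},{"dx":0,"dy":0,"dz":-15,"rx":0,"ry":0,"rz":0,"hand":-0.1},{"dx":0,"dy":0,"dz":-30,"rx":0,"ry":0,"rz":0,"hand":-0.1},{"dx":0,"dy":0,"dz":-40,"rx":0,"ry":0,"rz":0,"hand":-0.1},{"dx":0,"dy":0,"dz":-40,"rx":0,"ry":0,"rz":0,"hand":-0.3},{"dx":-40,"dy":0,"dz":-20,"rx":0,"ry":0,"rz":0,"hand":-0.6},{"dx":-40,"dy":0,"dz":-20,"rx":0,"ry":0,"rz":0,"hand":-0.6}]'
python3 -m inch '[{"dx":-40,"dy":0,"dz":-20,"rx":0,"ry":0,"rz":0,"hand":-0.6},{"dx":-40,"dy":0,"dz":-20,"rx":0,"ry":0,"rz":0,"hand":-0.6},{"dx":0,"dy":0,"dz":0,"rx":0,"ry":0,"rz":0,"hand":-0.6}]'
python3 stop.py w15
python3 - <<'E'
from h import *
p,d=bot.grab_frame('scene'); save(p,'sc15')
c=bot.get_calibration('wrist')
p,d=bot.grab_frame('wrist');P=cloud(c,d)
m=(d>0)&(np.abs(P[...,2]-.165)<.006)&(np.abs(np.hypot(P[...,0]-.549,P[...,1]-.0365)-.1125)<.009)
q=P[m];A=np.c_[2*q[:,:2],np.ones(len(q))];x=np.linalg.lstsq(A,(q[:,:2]**2).sum(1),rcond=None)[0]
print('rim',len(q),x[:2],np.sqrt(x[2]+x[0]**2+x[1]**2),q.min(0),q.max(0))
E
```

```text
clock: 41.05
position: [0.5086, -0.0037, 0.2944]
tool_rot: [3.14, -0.0, 1.573]
force: [1.6, -1.3, -0.2]
grip_width: 0.0682
clock: 41.35
position: [0.5091, -0.0887, 0.3349]
tool_rot: [3.138, 0.002, 1.564]
force: [-0.4, 1.1, 0.3]
grip_width: 0.0684
41.35 [ 0.64  0.31 -0.75  1.72  0.23  1.19 -0.17] [3.138e+00 2.000e-03 1.564e+00] [ 0.5091 -0.0887  0.3349]
or [366.   5.] 295 ztop 0.15 mid [0.5874 0.0639 0.1486] circ 0.5874 0.0673 0.012
or [362.  88.] 420 ztop 0.151 mid [ 0.5875 -0.0033  0.1491] circ 0.5876 -0.0032 0.0144
gr [276.   4.] 221 ztop 0.151 mid [0.5079 0.0642 0.149 ] circ 0.5079 0.0675 0.0122
gr [278.  87.] 776 ztop 0.151 mid [ 0.5088 -0.0038  0.1493] circ 0.5084 -0.0035 0.0144
rim 3331 [0.54852759 0.03590811] 0.11113465105762563 [ 0.43435461 -0.07788041  0.15901844] [0.66358102 0.06940324 0.16779505]
```

View pics/w15.png

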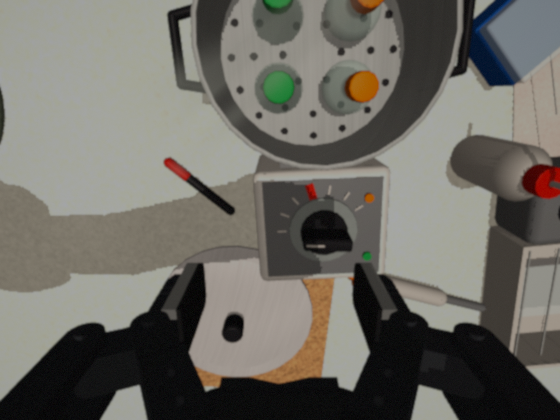

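View pics/sc15.png

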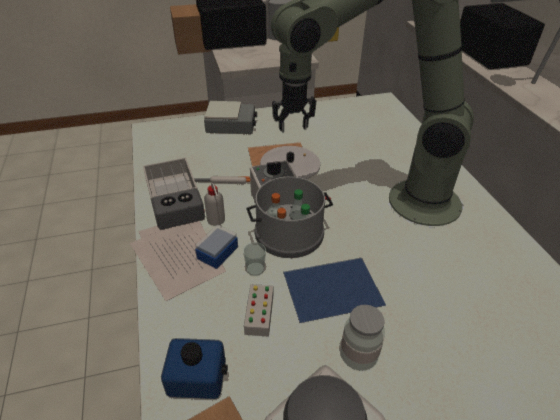

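```bash
cat > lid.py <<'E'
from h import *
import sys
s=bot.observe();print(s['clock'],np.round(s['qpos'],2),np.round(s['tool_rot'],3),np.round(s['position'],4))
for cam in sys.argv[2:]:
    c=bot.get_calibration(cam); p,d=bot.grab_frame(cam); save(p,sys.argv[1]+cam); P=cloud(c,d)
    for n,z in [('lid_knob',.049),('lid',.003),('timer_grip',.168)]:
        for t in bot.tip_of(cam,n)[:1]: print(cam,n,round(t['score'],2),np.round(t['centre']),np.round(pix2w(c,*t['centre'],z),4))
    for t in bot.trace(cam,'lid')[:1]:
        m=t['region']&(d>0); q=P[m]; print('lid region',t['score'],len(q),np.percentile(q,1,0).round(4),np.percentile(q,99,0).round(4))
        k=q[(q[:,2]>.035)]
        if len(k)>20: print('knob-ish',len(k),np.percentile(k,[2,98],0).round(4))
        b=q[(q[:,2]>.008)&(q[:,2]<.03)]
        A=np.c_[b[:,:2],np.ones(len(b))]; print('plane',np.linalg.lstsq(A,b[:,2],rcond=None)[0].round(3))
E
python3 lid.py l1 scene side wrist
```

```text
41.5 [ 0.64  0.32 -0.75  1.72  0.23  1.19 -0.18] [ 3.141 -0.     1.571] [ 0.5086 -0.0831  0.3325]
scene lid_knob 0.66 [154. 288.] [ 0.4422 -0.3691  0.049 ]
scene lid 0.73 [166. 288.] [ 0.4474 -0.3457  0.003 ]
scene timer_grip 0.68 [162. 273.] [ 0.5585 -0.1644  0.168 ]
lid region 0.6 1191 [ 0.3162 -0.4707 -0.    ] [ 0.5534 -0.2016  0.1285]
knob-ish 83 [[ 0.4285 -0.3634  0.0368]
 [ 0.5273 -0.0554  0.1688]]
plane [0.007 0.003 0.022]
side lid_knob 0.59 [187. 373.] [ 0.4366 -0.3563  0.049 ]
side lid 0.8 [199. 373.] [ 0.4304 -0.3478  0.003 ]
side timer_grip 0.59 [172. 321.] [ 0.5624 -0.1495  0.168 ]
lid region 0.61 1597 [ 0.316  -0.4676  0.0135] [ 0.5325 -0.2287  0.064 ]
knob-ish 81 [[ 0.4198 -0.3604  0.0368]
 [ 0.4481 -0.3328  0.0687]]
plane [ 0.008 -0.005  0.018]
wrist lid_knob 0.77 [334. 231.] [ 0.4337 -0.3555  0.049 ]
wrist lid 0.71 [317. 241.] [ 0.4437 -0.3585  0.003 ]
wrist timer_grip 0.65 [252. 331.] [ 0.561 -0.156  0.168]
lid region 0.86 11458 [ 0.367  -0.4665  0.0192] [ 0.5542 -0.2316  0.0651]
knob-ish 535 [[ 0.4218 -0.3647  0.037 ]
 [ 0.4735 -0.0951  0.3416]]
plane [-0.01  -0.001  0.028]
```

```bash
python3 -m inch '[{"dx":-42,"dy":-12,"dz":0,"rx":0,"ry":0,"rz":0,"hand":-1},{"dx":-45,"dy":-12,"dz":0,"rx":0,"ry":0,"rz":0,"hand":-1},{"dx":-45,"dy":-12,"dz":0,"rx":0,"ry":0,"rz":0,"hand":-1},{"dx":-45,"dy":-12,"dz":20,"rx":0,"ry":0,"rz":0,"hand":-1},{"dx":-45,"dy":-12,"dz":30,"rx":0,"ry":0,"rz":0,"hand":-1},{"dx":-45,"dy":-12,"dz":30,"rx":0,"ry":0,"rz":0,"hand":-1},{"dx":0,"dy":0,"dz":40,"rx":0,"ry":0,"rz":0,"hand":-1},{"dx":0,"dy":0,"dz":30,"rx":0,"ry":0,"rz":0,"hand":-1},{"dx":0,"dy":0,"dz":0,"rx":0,"ry":0,"rz":0,"hand":-1},{"dx":0,"dy":0,"dz":0,"rx":0,"ry":0,"rz":0,"hand":-1}]'
python3 lid.py l2 wrist
```

```text
clock: 43.25
position: [0.4397, -0.3411, 0.1887]
tool_rot: [3.141, -0.0, 1.571]
force: [-0.2, 0.8, 1.0]
grip_width: 0.0854
43.25 [ 0.98  0.52 -0.59  1.8   0.35  0.92  0.24] [ 3.141 -0.     1.571] [ 0.4397 -0.3411  0.1887]
wrist lid_knob 0.87 [204. 277.] [ 0.437  -0.3546  0.049 ]
wrist lid 0.92 [190. 281.] [ 0.4404 -0.3549  0.003 ]
lid region 0.7 50841 [ 0.3193 -0.468   0.0193] [ 0.5521 -0.2351  0.0645]
knob-ish 1269 [[ 0.4216 -0.3664  0.0392]
 [ 0.4501 -0.3376  0.0661]]
plane [-0.001 -0.003  0.022]
```

View pics/l2wrist.png

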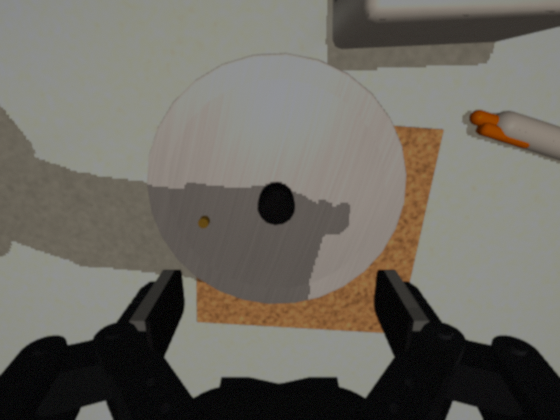

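```bash
python3 -m inch '[{"dx":-6,"dy":-2,"dz":35,"rx":0,"ry":0,"rz":0,"hand":-1},{"dx":-5,"dy":-2,"dz":40,"rx":0,"ry":0,"rz":0,"hand":-1},{"dx":0,"dy":0,"dz":35,"rx":0,"ry":0,"rz":0,"hand":-1},{"dx":0,"dy":0,"dz":25,"rx":0,"ry":0,"rz":0,"hand":-1},{"dx":0,"dy":0,"dz":13,"rx":0,"ry":0,"rz":0,"hand":-1},{"dx":0,"dy":0,"dz":0,"rx":0,"ry":0,"rz":0,"hand":-1},{"dx":0,"dy":0,"dz":0,"rx":0,"ry":0,"rz":0,"hand":-1}]'
python3 - <<'E'
from h import *
p,d=bot.grab_frame('wrist'); save(p,'l3')
E
```

```text
clock: 44.2
position: [0.4359, -0.3525, 0.0411]
tool_rot: [3.141, 0.001, 1.571]
force: [-0.5, 0.3, 0.0]
grip_width: 0.0855
```

View pics/l3.png

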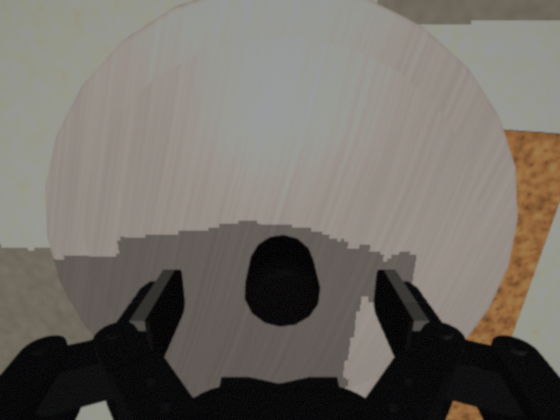

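Centred on the knob. I'll go 6 mm lower, close, and lift.

```bash
python3 -m inch '[{"dx":0,"dy":0,"dz":6,"rx":0,"ry":0,"rz":0,"hand":-1},{"dx":0,"dy":0,"dz":0,"rx":0,"ry":0,"rz":0,"hand":0},{"dx":0,"dy":0,"dz":0,"rx":0,"ry":0,"rz":0,"hand":1},{"dx":0,"dy":0,"dz":0,"rx":0,"ry":0,"rz":0,"hand":1},{"dx":0,"dy":0,"dz":0,"rx":0,"ry":0,"rz":0,"hand":1},{"dx":0,"dy":0,"dz":0,"rx":0,"ry":0,"rz":0,"hand":1},{"dx":0,"dy":0,"dz":0,"rx":0,"ry":0,"rz":0,"hand":1},{"dx":0,"dy":0,"dz":0,"rx":0,"ry":0,"rz":0,"hand":1}]' 80
python3 -m inch '[{"dx":0,"dy":0,"dz":-5,"rx":0,"ry":0,"rz":0,"hand":1},{"dx":0,"dy":0,"dz":-15,"rx":0,"ry":0,"rz":0,"hand":1},{"dx":0,"dy":0,"dz":-30,"rx":0,"ry":0,"rz":0,"hand":1},{"dx":0,"dy":0,"dz":-40,"rx":0,"ry":0,"rz":0,"hand":1},{"dx":0,"dy":0,"dz":-40,"rx":0,"ry":0,"rz":0,"hand":1},{"dx":0,"dy":0,"dz":-40,"rx":0,"ry":0,"rz":0,"hand":1},{"dx":0,"dy":0,"dz":-40,"rx":0,"ry":0,"rz":0,"hand":1},{"dx":0,"dy":0,"dz":-30,"rx":0,"ry":0,"rz":0,"hand":1},{"dx":0,"dy":0,"dz":-10,"rx":0,"ry":0,"rz":0,"hand":1},{"dx":0,"dy":0,"dz":0,"rx":0,"ry":0,"rz":0,"hand":1}]'
python3 lid.py l4 wrist side
```

```text
clock: 45.05
position: [0.4356, -0.3523, 0.0345]
tool_rot: [3.141, 0.0, 1.571]
force: [-1.7, 1.7, 10.3]
grip_width: 0.0301
clock: 46.05
position: [0.4353, -0.3523, 0.285]
tool_rot: [3.14, 0.001, 1.571]
force: [0.3, -0.5, -6.2]
grip_width: 0.0297
46.05 [ 1.04  0.42 -0.63  1.69  0.27  1.12  0.33] [3.140e+00 1.000e-03 1.571e+00] [ 0.4353 -0.3523  0.285 ]
wrist lid_knob 0.85 [290. 281.] [ 0.4373 -0.5159  0.049 ]
wrist lid 0.86 [246. 281.] [ 0.4378 -0.4745  0.003 ]
lid region 0.87 139845 [ 0.3172 -0.4274  0.2699] [ 0.551  -0.2377  0.3153]
knob-ish 139715 [[ 0.3217 -0.4158  0.2701]
 [ 0.5464 -0.2399  0.3145]]
plane [-2.984 -1.753  1.582]
side lid_knob 0.78 [125. 378.] [ 0.6332 -1.0438  0.049 ]
side lid 0.84 [137. 381.] [ 0.6012 -1.0039  0.003 ]
side timer_grip 0.57 [173. 326.] [ 0.549  -0.1537  0.168 ]
lid region 0.71 1560 [ 0.313  -2.2993 -0.4029] [ 1.2016 -0.2265  0.3122]
knob-ish 1526 [[ 0.3173 -0.6604  0.0918]
 [ 0.5458 -0.229   0.3071]]
plane [0. 0. 0.]
```

View pics/l4side.png

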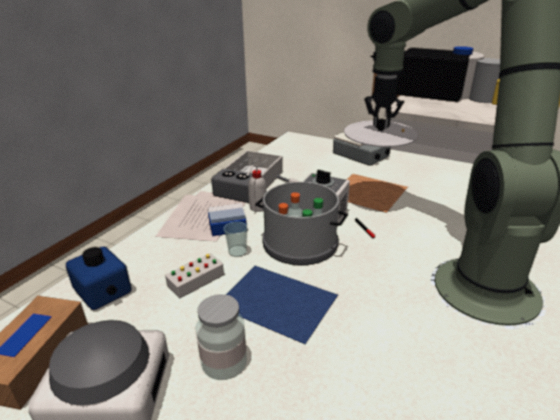

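```bash
python3 -m inch '[{"dx":20,"dy":6,"dz":0,"rx":0,"ry":0,"rz":0,"hand":1},{"dx":40,"dy":12,"dz":0,"rx":0,"ry":0,"rz":0,"hand":1},{"dx":47,"dy":14,"dz":0,"rx":0,"ry":0,"rz":0,"hand":1},{"dx":47,"dy":14,"dz":0,"rx":0,"ry":0,"rz":0,"hand":1},{"dx":47,"dy":14,"dz":0,"rx":0,"ry":0,"rz":0,"hand":1},{"dx":47,"dy":14,"dz":0,"rx":0,"ry":0,"rz":0,"hand":1},{"dx":47,"dy":14,"dz":0,"rx":0,"ry":0,"rz":0,"hand":1},{"dx":45,"dy":13,"dz":0,"rx":0,"ry":0,"rz":0,"hand":1},{"dx":30,"dy":8,"dz":0,"rx":0,"ry":0,"rz":0,"hand":1},{"dx":15,"dy":4,"dz":0,"rx":0,"ry":0,"rz":0,"hand":1}]'
python3 -m inch '[{"dx":4,"dy":1,"dz":0,"rx":0,"ry":0,"rz":0,"hand":1},{"dx":0,"dy":0,"dz":0,"rx":0,"ry":0,"rz":0,"hand":1},{"dx":0,"dy":0,"dz":0,"rx":0,"ry":0,"rz":0,"hand":1}]'
```

```text
clock: 47.55
position: [0.5485, 0.0362, 0.2839]
tool_rot: [3.141, -0.001, 1.574]
force: [-0.9, 0.1, -5.8]
grip_width: 0.0302
clock: 47.85
position: [0.5492, 0.0352, 0.2838]
tool_rot: [-3.141, 0.001, 1.569]
force: [-0.4, 0.3, -5.7]
grip_width: 0.0296
```

```bash
python3 -m inch '[{"dx":1,"dy":0,"dz":20,"rx":0,"ry":0,"rz":0,"hand":1},{"dx":0,"dy":0,"dz":25,"rx":0,"ry":0,"rz":0,"hand":1},{"dx":0,"dy":0,"dz":18,"rx":0,"ry":0,"rz":0,"hand":1},{"dx":0,"dy":0,"dz":10,"rx":0,"ry":0,"rz":0,"hand":1},{"dx":0,"dy":0,"dz":4,"rx":0,"ry":0,"rz":0,"hand":1},{"dx":0,"dy":0,"dz":0,"rx":0,"ry":0,"rz":0,"hand":1},{"dx":0,"dy":0,"dz":0,"rx":0,"ry":0,"rz":0,"hand":1}]'
```

```text
clock: 48.55
position: [0.5497, 0.0376, 0.2077]
tool_rot: [3.141, -0.0, 1.57]
force: [0.7, 0.1, -4.8]
grip_width: 0.03
```

```bash
python3 -m inch '[{"dx":-1,"dy":0,"dz":4,"rx":0,"ry":0,"rz":0,"hand":1},{"dx":0,"dy":0,"dz":4,"rx":0,"ry":0,"rz":0,"hand":1},{"dx":0,"dy":0,"dz":4,"rx":0,"ry":0,"rz":0,"hand":1},{"dx":0,"dy":0,"dz":3,"rx":0,"ry":0,"rz":0,"hand":1},{"dx":0,"dy":0,"dz":2,"rx":0,"ry":0,"rz":0,"hand":1},{"dx":0,"dy":0,"dz":1,"rx":0,"ry":0,"rz":0,"hand":1},{"dx":0,"dy":0,"dz":0,"rx":0,"ry":0,"rz":0,"hand":1}]'
```

```text
clock: 49.25
position: [0.5492, 0.0368, 0.1888]
tool_rot: [-3.141, -0.0, 1.571]
force: [-0.1, 0.0, -4.8]
grip_width: 0.0302
```

```bash
python3 -m inch '[{"dx":0,"dy":0,"dz":1,"rx":0,"ry":0,"rz":0,"hand":1},{"dx":0,"dy":0,"dz":0.7,"rx":0,"ry":0,"rz":0,"hand":1},{"dx":0,"dy":0,"dz":0,"rx":0,"ry":0,"rz":0,"hand":1}]'
```

```text
clock: 49.55
position: [0.5492, 0.0368, 0.1871]
tool_rot: [-3.142, 0.0, 1.571]
force: [0.1, 0.0, -4.7]
grip_width: 0.0306
```

```bash
python3 -m inch '[{"dx":0,"dy":0,"dz":0.5,"rx":0,"ry":0,"rz":0,"hand":1},{"dx":0,"dy":0,"dz":0,"rx":0,"ry":0,"rz":0,"hand":1}]'
```

```text
clock: 49.75
position: [0.5493, 0.0368, 0.1867]
tool_rot: [3.141, -0.0, 1.571]
force: [-0.2, 0.3, -5.3]
grip_width: 0.0302
```

```bash
python3 -m inch '[{"dx":0,"dy":0,"dz":0.5,"rx":0,"ry":0,"rz":0,"hand":1},{"dx":0,"dy":0,"dz":0.3,"rx":0,"ry":0,"rz":0,"hand":1},{"dx":0,"dy":0,"dz":0,"rx":0,"ry":0,"rz":0,"hand":1}]'
```

```text
clock: 50.05
position: [0.5493, 0.0368, 0.1865]
tool_rot: [3.141, 0.0, 1.571]
force: [-4.6, -1.3, 8.4]
grip_width: 0.0299
```

Contact at the expected seated height. Next I'll release, retreat upward and check.

```bash
python3 -m inch '[{"dx":0,"dy":0,"dz":0,"rx":0,"ry":0,"rz":0,"hand":0.2},{"dx":0,"dy":0,"dz":0,"rx":0,"ry":0,"rz":0,"hand":-0.3},{"dx":0,"dy":0,"dz":0,"rx":0,"ry":0,"rz":0,"hand":-0.6},{"dx":0,"dy":0,"dz":-10,"rx":0,"ry":0,"rz":0,"hand":-0.6},{"dx":0,"dy":0,"dz":-30,"rx":0,"ry":0,"rz":0,"hand":-0.6},{"dx":0,"dy":0,"dz":-40,"rx":0,"ry":0,"rz":0,"hand":-0.6},{"dx":0,"dy":0,"dz":-40,"rx":0,"ry":0,"rz":0,"hand":-0.6},{"dx":-20,"dy":0,"dz":-40,"rx":0,"ry":0,"rz":0,"hand":-0.6},{"dx":-40,"dy":0,"dz":0,"rx":0,"ry":0,"rz":0,"hand":-0.6},{"dx":-40,"dy":0,"dz":0,"rx":0,"ry":0,"rz":0,"hand":-0.6}]'
python3 -m inch '[{"dx":-40,"dy":0,"dz":0,"rx":0,"ry":0,"rz":0,"hand":-0.3},{"dx":-40,"dy":5,"dz":0,"rx":0,"ry":0,"rz":0,"hand":-0.3},{"dx":0,"dy":0,"dz":0,"rx":0,"ry":0,"rz":0,"hand":-0.3},{"dx":0,"dy":0,"dz":0,"rx":0,"ry":0,"rz":0,"hand":-0.3}]'
cat > lid2.py <<'E'
from h import *
import sys
s=bot.observe();print(s['clock'],np.round(s['qpos'],2),np.round(s['tool_rot'],3),np.round(s['position'],4))
for cam in sys.argv[2:]:
    c=bot.get_calibration(cam); p,d=bot.grab_frame(cam); save(p,sys.argv[1]+cam); P=cloud(c,d)
    r=np.hypot(P[...,0]-.549,P[...,1]-.0365)
    q=P[(d>0)&(r<.12)&(r>.10)&(P[...,2]>.15)&(P[...,2]<.2)]
    print(cam,len(q),'plane',np.linalg.lstsq(np.c_[q[:,0]-.549,q[:,1]-.0365,np.ones(len(q))],q[:,2],rcond=None)[0].round(4))
    k=P[(d>0)&(r<.04)&(P[...,2]>.205)&(P[...,2]<.24)]
    if len(k): print('knob',np.percentile(k,[1,99],0).round(4).tolist())
    for t in bot.tip_of(cam,'timer_grip')[:1]: print(cam,round(t['score'],2),np.round(t['centre']),np.round(pix2w(c,*t['centre'],.168),4))
    r=np.hypot(P[...,0]-.556,P[...,1]+.153)
    k=P[(d>0)&(r<.06)&(P[...,2]>.167)&(P[...,2]<.19)]
    if len(k)>20:
        (cx,cy),(w,h),a=cv2.minAreaRect(k[:,:2].astype(np.float32)); print('bar',len(k),round(cx,4),round(cy,4),round(w,4),round(h,4),round(a,1),k[:,2].max())
E
python3 lid2.py m1 wrist side
```

```text
clock: 51.05
position: [0.5495, -0.0639, 0.3479]
tool_rot: [3.139, 0.0, 1.572]
force: [0.6, -0.3, -0.3]
grip_width: 0.0682
clock: 51.45
position: [0.5542, -0.1436, 0.3463]
tool_rot: [3.141, -0.001, 1.569]
force: [-0.0, 0.1, -0.9]
grip_width: 0.0551
51.45 [ 0.65  0.41 -0.71  1.56  0.27  1.27 -0.09] [ 3.141e+00 -1.000e-03  1.569e+00] [ 0.5542 -0.1436  0.3463]
wrist 8160 plane [-8.000e-04 -1.000e-04  1.729e-01]
wrist 0.82 [190. 284.] [ 0.5581 -0.1553  0.168 ]
bar 738 0.5568 -0.1534 0.0142 0.0486 87.7 0.17725276812500274
side 931 plane [ 0.0189 -0.0402  0.1712]
knob [[0.5308, 0.026, 0.2061], [0.5608, 0.0552, 0.2195]]
side 0.74 [281. 194.] [0.5858 0.4996 0.168 ]
bar 51 0.5547 -0.1482 0.0496 0.0146 1.5 0.1785600076088797
```

View pics/m1wrist.png

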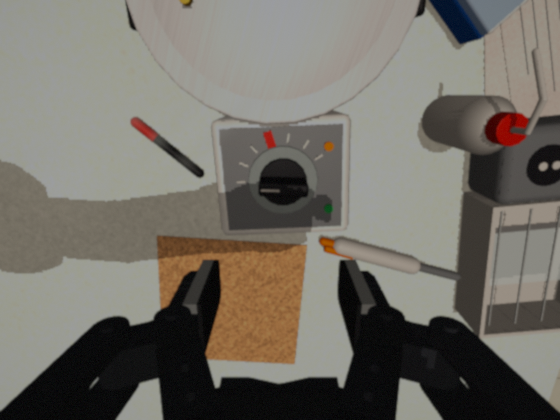

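View pics/m1side.png

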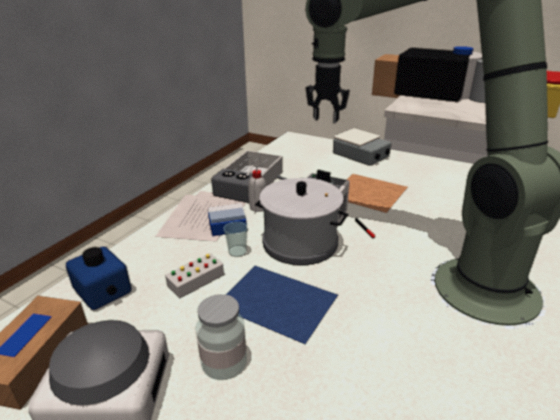

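```bash
cat > dial.py <<'E'
from h import *
import sys
c=bot.get_calibration('wrist'); p,d=bot.grab_frame('wrist'); save(p,sys.argv[1]); P=cloud(c,d)
D=np.array([.5568,-.1534]); rel=P[...,:2]-D; r=np.hypot(rel[...,0],rel[...,1])
hsv=cv2.cvtColor(p,cv2.COLOR_RGB2HSV)
k=P[(d>0)&(r<.06)&(P[...,2]>.167)&(P[...,2]<.19)]
if len(k)>50:
    (cx,cy),(w,h),a=cv2.minAreaRect(k[:,:2].astype(np.float32)); print('bar',len(k),round(cx,4),round(cy,4),round(w,4),round(h,4),round(a,2))
    e=np.linalg.svd(k[:,:2]-k[:,:2].mean(0),full_matrices=False)[2][0]; print('bar pca deg',np.degrees(np.arctan2(e[1],e[0])))
m=((hsv[...,0]<8)|(hsv[...,0]>172))&(hsv[...,1]>150)&(hsv[...,2]>60)&(d>0)&(r<.07)
q=P[m]; 
if len(q): v=q[:,:2].mean(0)-np.array([.5568,-.1534]); print('red',len(q),q.mean(0).round(4),'ang',np.degrees(np.arctan2(v[1],v[0])))
b=(np.abs(P[...,2]-.131)<.008)&(d>0)&(np.abs(rel[...,0])<.1)&(rel[...,1]<.1)&(rel[...,1]>-.12)
cs,_=cv2.findContours(b.astype(np.uint8),cv2.RETR_EXTERNAL,cv2.CHAIN_APPROX_NONE)
q=P[b]; print('console',len(q),cv2.minAreaRect(q[:,:2].astype(np.float32)), q[:,2].mean())
# far (-y) edge fit
xs=np.arange(.50,.62,.005); ys=[q[np.abs(q[:,0]-x)<.0025][:,1].min() for x in xs]
print('edge yaw',np.degrees(np.polyfit(xs,ys,1)[0]))
E
python3 dial.py d1
```

```text
bar 729 0.557 -0.1534 0.0147 0.0485 88.76
bar pca deg -1.6862520127758776
red 128 [ 0.5429 -0.1093  0.1323] ang 107.47956794277094
console 13085 ((0.5568259954452515, -0.15282602608203888), (0.14914748072624207, 0.1333303451538086), 2.5276412963867188) 0.13145121992580397
edge yaw 2.6491756165511666
```

```bash
python3 -m inch '[{"dx":0,"dy":0,"dz":0,"rx":0,"ry":0,"rz":-0.145,"hand":-0.1},{"dx":0,"dy":0,"dz":0,"rx":0,"ry":0,"rz":-0.145,"hand":-0.1},{"dx":0,"dy":0,"dz":0,"rx":0,"ry":0,"rz":-0.145,"hand":-0.1},{"dx":0,"dy":0,"dz":0,"rx":0,"ry":0,"rz":-0.145,"hand":-0.1},{"dx":0,"dy":0,"dz":0,"rx":0,"ry":0,"rz":-0.145,"hand":-0.1},{"dx":0,"dy":0,"dz":0,"rx":0,"ry":0,"rz":-0.145,"hand":-0.1},{"dx":0,"dy":0,"dz":0,"rx":0,"ry":0,"rz":-0.145,"hand":-0.1},{"dx":0,"dy":0,"dz":0,"rx":0,"ry":0,"rz":-0.145,"hand":-0.1},{"dx":0,"dy":0,"dz":0,"rx":0,"ry":0,"rz":-0.145,"hand":-0.1},{"dx":0,"dy":0,"dz":0,"rx":0,"ry":0,"rz":-0.145,"hand":-0.1}]'
python3 -m inch '[{"dx":0,"dy":0,"dz":0,"rx":0,"ry":0,"rz":-0.093,"hand":-0.1},{"dx":0,"dy":0,"dz":0,"rx":0,"ry":0,"rz":0,"hand":-0.1},{"dx":0,"dy":0,"dz":0,"rx":0,"ry":0,"rz":0,"hand":-0.1}]'; python3 -c "
from h import *
print(bot.observe()['qpos'].round(2) if hasattr(bot.observe()['qpos'],'round') else bot.observe()['qpos'])"; python3 dial.py d2
```

```text
clock: 52.7
position: [0.5543, -0.1425, 0.3461]
tool_rot: [-3.141, 0.0, 3.028]
force: [0.0, 0.5, -0.6]
grip_width: 0.0472
clock: 53.0
position: [0.5543, -0.1429, 0.346]
tool_rot: [3.141, 0.0, 3.111]
force: [0.2, 0.4, 0.9]
grip_width: 0.0469
[ 0.86  0.5  -1.05  1.55  0.44  1.34  1.3 ]
bar 690 0.5567 -0.1537 0.0136 0.0481 88.17
bar pca deg -1.6414220321362565
red 117 [ 0.5427 -0.1092  0.1322] ang 107.72742008331308
console 13694 ((0.5566799640655518, -0.15352913737297058), (0.1481003612279892, 0.13424152135849), 2.440911293029785) 0.1312236341305072
edge yaw 2.375985552352303
```

```bash
python3 -m inch '[{"dx":-2,"dy":-6,"dz":20,"rx":0,"ry":0,"rz":0,"hand":-0.1},{"dx":-1,"dy":-5,"dz":40,"rx":0,"ry":0,"rz":0,"hand":-0.1},{"dx":0,"dy":0,"dz":40,"rx":0,"ry":0,"rz":0,"hand":-0.1},{"dx":0,"dy":0,"dz":25,"rx":0,"ry":0,"rz":0,"hand":-0.1},{"dx":0,"dy":0,"dz":15,"rx":0,"ry":0,"rz":0,"hand":-0.1},{"dx":0,"dy":0,"dz":0,"rx":0,"ry":0,"rz":0,"hand":-0.1},{"dx":0,"dy":0,"dz":0,"rx":0,"ry":0,"rz":0,"hand":-0.1}]'; python3 dial.py d3
```

```text
clock: 53.75
position: [0.5576, -0.1541, 0.207]
tool_rot: [-3.141, 0.001, 3.113]
force: [0.2, -0.6, 1.2]
grip_width: 0.0473
bar 1872 0.5567 -0.1533 0.0138 0.0487 88.81
bar pca deg -1.711889060748679
red 308 [ 0.5427 -0.1091  0.1321] ang 107.67335150244091
console 30248 ((0.5556812286376953, -0.13514359295368195), (0.14846211671829224, 0.17080287635326385), 2.7809534072875977) 0.13125225498253168
edge yaw 10.178308395768076
```

View pics/d3.png

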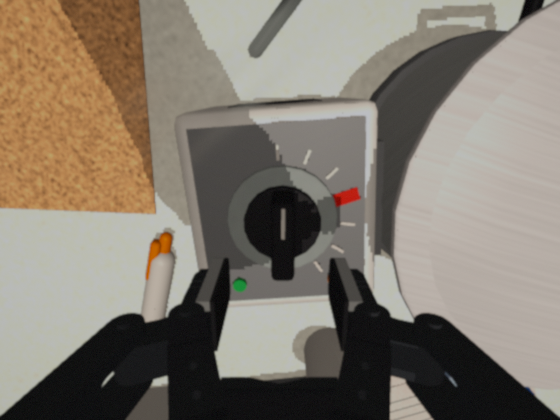

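```bash
python3 -m inch '[{"dx":1,"dy":0.5,"dz":20,"rx":0,"ry":0,"rz":0,"hand":-0.1},{"dx":0,"dy":0,"dz":18,"rx":0,"ry":0,"rz":0,"hand":-0.1},{"dx":0,"dy":0,"dz":12,"rx":0,"ry":0,"rz":0,"hand":-0.1},{"dx":0,"dy":0,"dz":5,"rx":0,"ry":0,"rz":0,"hand":-0.1},{"dx":0,"dy":0,"dz":0,"rx":0,"ry":0,"rz":0,"hand":-0.1},{"dx":0,"dy":0,"dz":0,"rx":0,"ry":0,"rz":0,"hand":-0.1}]'
```

```text
clock: 54.4
position: [0.5563, -0.1537, 0.1514]
tool_rot: [3.141, 0.001, 3.114]
force: [0.6, -0.0, 0.4]
grip_width: 0.0471
```

```bash
python3 -m inch '[{"dx":0,"dy":0,"dz":0,"rx":0,"ry":0,"rz":0,"hand":0.4},{"dx":0,"dy":0,"dz":0,"rx":0,"ry":0,"rz":0,"hand":1},{"dx":0,"dy":0,"dz":0,"rx":0,"ry":0,"rz":0,"hand":1},{"dx":0,"dy":0,"dz":0,"rx":0,"ry":0,"rz":0,"hand":1},{"dx":0,"dy":0,"dz":0,"rx":0,"ry":0,"rz":0,"hand":1},{"dx":0,"dy":0,"dz":0,"rx":0,"ry":0,"rz":0,"hand":1}]' 30
```

```text
clock: 55.0
position: [0.5563, -0.1522, 0.1516]
tool_rot: [3.14, 0.001, 3.115]
force: [-1.9, 8.1, 7.3]
grip_width: 0.0134
```

```bash
python3 -m inch '[{"dx":0,"dy":1,"dz":0,"rx":0,"ry":0,"rz":0.1,"hand":1},{"dx":0,"dy":0,"dz":0,"rx":0,"ry":0,"rz":0.11,"hand":1},{"dx":0,"dy":0,"dz":0,"rx":0,"ry":0,"rz":0.11,"hand":1},{"dx":0,"dy":0,"dz":0,"rx":0,"ry":0,"rz":0.11,"hand":1},{"dx":0,"dy":0,"dz":0,"rx":0,"ry":0,"rz":0.11,"hand":1},{"dx":0,"dy":0,"dz":0,"rx":0,"ry":0,"rz":0.11,"hand":1},{"dx":0,"dy":0,"dz":0,"rx":0,"ry":0,"rz":0.11,"hand":1},{"dx":0,"dy":0,"dz":0,"rx":0,"ry":0,"rz":0.11,"hand":1},{"dx":0,"dy":0,"dz":0,"rx":0,"ry":0,"rz":0.11,"hand":1},{"dx":0,"dy":0,"dz":0,"rx":0,"ry":0,"rz":0.11,"hand":1}]'
python3 -m inch '[{"dx":0,"dy":0,"dz":0,"rx":0,"ry":0,"rz":0.1,"hand":1},{"dx":0,"dy":0,"dz":0,"rx":0,"ry":0,"rz":0,"hand":1},{"dx":0,"dy":0,"dz":0,"rx":0,"ry":0,"rz":0,"hand":1},{"dx":0,"dy":0,"dz":0,"rx":0,"ry":0,"rz":0,"hand":1}]'
```

```text
clock: 56.0
position: [0.5573, -0.1503, 0.1517]
tool_rot: [3.138, -0.001, 2.021]
force: [5.1, 12.6, 1.0]
grip_width: 0.0131
clock: 56.4
position: [0.5574, -0.1502, 0.1517]
tool_rot: [3.138, -0.001, 1.926]
force: [5.3, 12.3, 0.8]
grip_width: 0.0131
```

```bash
python3 -m inch '[{"dx":0,"dy":0,"dz":0,"rx":0,"ry":0,"rz":0.044,"hand":1},{"dx":0,"dy":0,"dz":0,"rx":0,"ry":0,"rz":0,"hand":1},{"dx":0,"dy":0,"dz":0,"rx":0,"ry":0,"rz":0,"hand":1}]'
python3 -m inch '[{"dx":0,"dy":0,"dz":0,"rx":0,"ry":0,"rz":0,"hand":0.5},{"dx":0,"dy":0,"dz":0,"rx":0,"ry":0,"rz":0,"hand":0.2},{"dx":0,"dy":0,"dz":0,"rx":0,"ry":0,"rz":0,"hand":-0.1},{"dx":0,"dy":0,"dz":-10,"rx":0,"ry":0,"rz":0,"hand":-0.1},{"dx":0,"dy":0,"dz":-25,"rx":0,"ry":0,"rz":0,"hand":-0.1},{"dx":0,"dy":0,"dz":-30,"rx":0,"ry":0,"rz":0,"hand":-0.1},{"dx":0,"dy":0,"dz":-40,"rx":0,"ry":0,"rz":0,"hand":-0.1},{"dx":0,"dy":0,"dz":-40,"rx":0,"ry":0,"rz":0,"hand":-0.1},{"dx":0,"dy":0,"dz":-40,"rx":0,"ry":0,"rz":0,"hand":-0.1},{"dx":0,"dy":0,"dz":0,"rx":0,"ry":0,"rz":0,"hand":-0.1}]'
python3 -m inch '[{"dx":0,"dy":0,"dz":0,"rx":0,"ry":0,"rz":0,"hand":-0.1},{"dx":0,"dy":0,"dz":0,"rx":0,"ry":0,"rz":0,"hand":-0.1}]'
python3 dial.py d4
```

```text
clock: 56.7
position: [0.5575, -0.1502, 0.1517]
tool_rot: [3.138, -0.002, 1.882]
force: [5.4, 12.0, 0.3]
grip_width: 0.0132
clock: 57.7
position: [0.5575, -0.1526, 0.3417]
tool_rot: [3.135, 0.004, 1.88]
force: [-0.2, 0.1, 0.7]
grip_width: 0.047
clock: 57.9
position: [0.5555, -0.1529, 0.3355]
tool_rot: [-3.141, -0.0, 1.88]
force: [0.2, 0.2, 0.2]
grip_width: 0.0469
bar 756 0.5572 -0.1531 0.0135 0.0489 17.55
bar pca deg -72.34327550165219
red 136 [ 0.5428 -0.1093  0.1323] ang 107.65329910642461
console 14269 ((0.5568739175796509, -0.15282748639583588), (0.14937680959701538, 0.13309748470783234), 2.4497973918914795) 0.13138739780850017
edge yaw 2.412135650503947
```

View pics/d4.png

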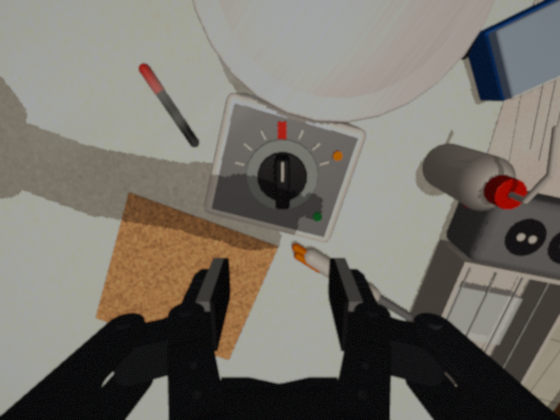

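```bash
python3 lid2.py f scene side
python3 - <<'E'
from h import *
c=bot.get_calibration('wrist'); p,d=bot.grab_frame('wrist'); P=cloud(c,d)
r=np.hypot(P[...,0]-.549,P[...,1]-.0365)
q=P[(d>0)&(r<.12)&(P[...,2]>.15)&(r>.1)]
print(len(q),np.linalg.lstsq(np.c_[q[:,0]-.549,q[:,1]-.0365,np.ones(len(q))],q[:,2],rcond=None)[0].round(4))
E
```

```text
57.95 [ 0.67  0.42 -0.71  1.57  0.28  1.26  0.22] [-3.14e+00 -1.00e-03  1.88e+00] [ 0.5555 -0.1528  0.3352]
scene 898 plane [-0.0106 -0.0235  0.1727]
knob [[0.5371, 0.0242, 0.2053], [0.5672, 0.0563, 0.2215]]
scene 0.63 [197. 289.] [0.557 0.04  0.168]
bar 46 0.5599 -0.1504 0.0167 0.0511 20.1 0.18121980792305958
side 922 plane [ 0.0189 -0.04    0.1711]
knob [[0.5307, 0.026, 0.2054], [0.5604, 0.0547, 0.22]]
side 0.62 [174. 323.] [ 0.553 -0.142  0.168]
bar 34 0.555 -0.1491 0.0138 0.0502 18.2 0.1782969541807944
8518 [-0.0008 -0.0006  0.1729]
```

View pics/fscene.png

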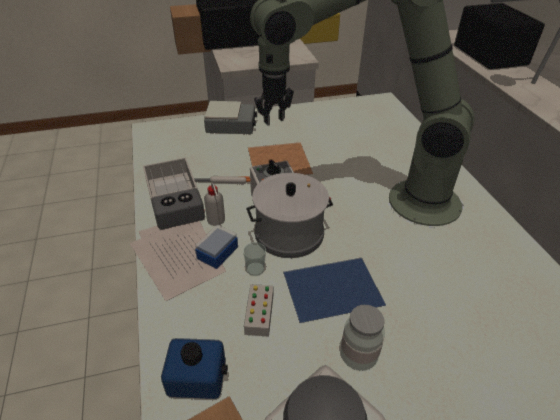

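```bash
python3 -c "
from workcell import bot
print(bot.job_done())"
```

```text
the job is handed in; nothing more can be done
None
```

The job is done and handed in at about 58 s. All four flasks (two round, two conical; no bottles were present) stand upright on the chamber floor, the lid is back on, and the timer is at the red mark.

- **Flasks:** each one was lowered until the wrist force just showed contact (about 2–3 N) and then released. The wrist picture before closing the lid showed all four upright, spaced about 8 cm apart.
- **Lid:** it was knocked a few centimetres while on the cork, so I found it again before picking it up. When I first set it down on the cork, it pressed briefly with about 42 N at the wrist.
- **Lid seating:** the wrist camera's depth reading shows the disc level to within 0.001, with its top edge at 172.9 mm against the expected 173 mm. The side and scene cameras gave slopes of up to about 0.04. I put this down to their few, coarse edge points.
- **Dial:** it was turned only after the lid was on. The bar measured 107.66° and the red mark 107.65°. There was about 13 N of sideways force while turning.
- **Other items:** the last scene picture shows the rest of the bench unchanged. I checked this by eye, without measuring positions.

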